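# Put the race-car packs on charge

### The job

Put the toy race cars' battery packs on charge: push the charging box's red stop button in until it latches, lever its child-proof clipped cover up with the blade of the prising tool, and open it fully, then lay every pack from the table lengthways in a bay of its own, flat on the bay's floor. Lay the prising tool back flat on its cork mat, shut the cover until it clips, and only then twist the stop knob clockwise so that it pops out again. Never raise the cover while the stop button is out, and leave the other toys where they are.

Things in the scene. Friction and masses are not known exactly. Their poses are not given: they have to be found in the camera images.
- charger: four-bay charging box, fixed. Origin: middle of the bay section's underside; x away from the robot, y left, z up. Bay section: x -65 to 65 mm, y -140 to 140, 5 mm walls 60 mm high with the cover on top, deck inside at z = 22, a contact rail up to z = 34 behind the bays (x 22 to 60). To its right (y -140 to -235) a closed end module 50 mm high carries the stop button on top, at x 0, y -187.5
- bay1 (a point): middle of the floor of the leftmost of four charging bays; the others lie 60, 120 and 180 mm to its right (-y; axes as the box's). Each is a pocket 60 mm (x) by 38 mm (y), 10 mm deep, floor 12 mm above the table. A pack lies in it on any long side, length along x (either way round), and shows 21 mm above the deck; the ribs between the bays are deck-high
- notch (a point): prising notch: middle of a cut-out 44 mm wide in the top of the box's front wall, from z = 50 to 60 mm (box frame), right under the cover's front edge and through the 5 mm wall. This point: outer face of the wall, z = 55. Axes as the box's: the blade goes in along +x. A pale strip on the cover's rim marks it from above
- cover (a joint): angle of the clear cover with a dark rim (130 x 280 x 6 mm, 200 g), hinged along the far wall: 0 shut, 1.6 rad fully open, a little past upright. A clip holds it shut: about 10 N up at the front edge prises it free; it then stays at any angle (stiff hinge, 1 to 4 N at the edge moves it). Pushed down all the way it snaps in again (push with up to 10 N)
- cover_edge (a point): middle of the cover's free edge, on its under face; the cover's x axis runs from this edge to the hinge 130 mm away, z out of the outer face (6 mm thick). Shut, it is 60 mm above the table and flush with the front wall
- cover_hinge (a point): point on the cover's hinge axis (the box's y axis), 60 mm above the table at the far wall, in the middle of the box's width
- stop_push (a joint): travel of the red mushroom stop button: 0 out, 0.009 m fully in. It takes about 5 N straight down; let go after a full push it stays latched in at about 0.007. It cannot be pulled out
- stop_turn (a joint): turn of the mushroom cap: 0 at rest, grows to 1.0 rad clockwise seen from above, sprung back (under 0.1 N m). Turned past about 0.7 rad while latched in, the button is released and pops out
- stop_top (a point): centre of the cap's top face. The cap is a round knob 40 mm across and 16 mm thick on an 18 mm stem; its top is 34 mm above the module (84 mm above the table) when out and about 27 mm above it when latched, its under face then 11 mm clear of the module. Its axes turn with the cap
- mat: cork mat 210 x 120 x 4 mm, long side along its x, fixed flat on the table: the prising tool's place. Origin: centre of its underside
- prytool: prising tool, 153 mm long: wooden handle 90 x 18 x 16 mm (x -75 to 15 mm) and a steel blade 63 mm long, 14 mm wide, 3 mm thick at mid height (x 15 to 78 mm, z 6.5 to 9.5 mm). Origin: underside of the handle below its balance point, x towards the blade's tip, z up as it lies. 70 g
- prytool_tip (a point): end of the prising tool's blade, 78 mm ahead of the tool's origin and 8 mm above it
- pack1: battery pack of a toy race car: black block 52 mm long (its x), 31 x 31 mm across (its y and z), 90 g, with a pale label band round its middle and two brass contact strips on each end. Origin: its centre. It starts lying on a long side on the table, is alike in every way to the other packs, either end and any long side will do, and it may be absent
- pack2: battery pack of a toy race car: black block 52 mm long (its x), 31 x 31 mm across (its y and z), 90 g, with a pale label band round its middle and two brass contact strips on each end. Origin: its centre. It starts lying on a long side on the table, is alike in every way to the other packs, either end and any long side will do, and it may be absent
- pack3: battery pack of a toy race car: black block 52 mm long (its x), 31 x 31 mm across (its y and z), 90 g, with a pale label band round its middle and two brass contact strips on each end. Origin: its centre. It starts lying on a long side on the table, is alike in every way to the other packs, either end and any long side will do, and it may be absent
- pack4: battery pack of a toy race car: black block 52 mm long (its x), 31 x 31 mm across (its y and z), 90 g, with a pale label band round its middle and two brass contact strips on each end. Origin: its centre. It starts lying on a long side on the table, is alike in every way to the other packs, either end and any long side will do, and it may be absent
- whistle: stainless steel toy whistle, about 50 x 18 x 22 mm; a bystander. Origin: centre of its underside
- puzzle_a: wooden puzzle piece, 50 x 41 x 16 mm; a bystander. Origin: centre of its underside
- puzzle_b: dark wooden puzzle piece, 54 x 40 x 16 mm; a bystander. Origin: centre of its underside
- racecar: teal plastic race car, 95 x 51 x 40 mm; a bystander. Origin: centre of its underside
- cup_a: yellow silicone building cup 62 mm across, 44 mm tall; a bystander. Origin: centre of its underside
- cup_b: yellow silicone building cup 76 mm across, 52 mm tall; a bystander. Origin: centre of its underside
- tin: round steel tin with a clip-on lid, 118 mm across, 56 mm tall; a bystander. Origin: centre of its underside
Not all that is in view belongs to the job. What is shaped like the pack1 but blue or orange is not meant.

How it is judged (in metres and radians):
On the way, in this order (a step that is already met when the one before it is completed fails the run):
1. the stop button is latched in and let go, with the cover still shut (value of joint stop_push above 0.005 m and value of joint cover below 0.04 rad and contact force between each of the arm, the fingers and stop_turn below 0.2 N), for 0.2 s.
2. the cover is prised up (0.1 rad or more) by the tool, not by the fingers (value of joint cover between 0.1 and 0.6 rad and contact force between prytool and cover above 0.2 N and contact force between the fingers and cover below 0.2 N and value of joint stop_push above 0.005 m), for 0.04 s.
3. the cover is open to at least 1.3 rad with the stop still in (value of joint cover above 1.3 rad and value of joint stop_push above 0.005 m), for 0.2 s.
4. every pack lies in a bay with the stop still in (z of pack1 in the frame of charger between 0.022 and 0.032 m and x of pack1 in the frame of charger between -0.02 and 0.004 m and y of pack1 in the frame of charger between -0.106 and 0.106 m and angle between the x axis of each of pack1, pack2, pack3, pack4 and the x axis of charger, either way round below 0.2 rad and z of pack2 in the frame of charger between 0.022 and 0.032 m and x of pack2 in the frame of charger between -0.02 and 0.004 m and y of pack2 in the frame of charger between -0.106 and 0.106 m and z of pack3 in the frame of charger between 0.022 and 0.032 m and x of pack3 in the frame of charger between -0.02 and 0.004 m and y of pack3 in the frame of charger between -0.106 and 0.106 m and z of pack4 in the frame of charger between 0.022 and 0.032 m and x of pack4 in the frame of charger between -0.02 and 0.004 m and y of pack4 in the frame of charger between -0.106 and 0.106 m and value of joint stop_push above 0.005 m), for 0.2 s.
5. the cover is clipped shut over the packs with the stop still in (all of step 4 and value of joint cover below 0.04 rad), for 0.2 s.
6. the knob is twisted clockwise (value of joint stop_turn above 0.4 rad and value of joint cover below 0.04 rad).
At the end, for the whole second after the job is handed in: each pack flat on a bay floor (4 mm in height) and lengthways (0.2 rad), cover clipped shut (under 0.04 rad), stop button out (under 2 mm in) and turned back (under 0.2 rad), tool flat and still on its mat (origin within 60 mm along, 50 mm across of its middle) (z of pack1 in the frame of charger between 0.022 and 0.032 m and x of pack1 in the frame of charger between -0.02 and 0.004 m and y of pack1 in the frame of charger between -0.106 and 0.106 m and angle between the x axis of each of pack1, pack2, pack3, pack4 and the x axis of charger, either way round below 0.2 rad and z of pack2 in the frame of charger between 0.022 and 0.032 m and x of pack2 in the frame of charger between -0.02 and 0.004 m and y of pack2 in the frame of charger between -0.106 and 0.106 m and z of pack3 in the frame of charger between 0.022 and 0.032 m and x of pack3 in the frame of charger between -0.02 and 0.004 m and y of pack3 in the frame of charger between -0.106 and 0.106 m and z of pack4 in the frame of charger between 0.022 and 0.032 m and x of pack4 in the frame of charger between -0.02 and 0.004 m and y of pack4 in the frame of charger between -0.106 and 0.106 m and value of joint cover below 0.04 rad and value of joint stop_push below 0.002 m and value of joint stop_turn below 0.2 rad and x of prytool in the frame of mat between -0.06 and 0.06 m and y of prytool in the frame of mat between -0.05 and 0.05 m and z of prytool in the frame of mat below 0.01 m and angle between prytool's own z axis and vertical below 0.15 rad and linear speed of prytool below 0.02 m/s); the robot touches nothing.
It fails at once if the cover raised (over 0.12 rad) while the stop button is out (value of joint cover above 0.12 rad and value of joint stop_push below 0.004 m).
It fails at once if another toy moved more than 50 mm (distance of any of whistle, puzzle_a, puzzle_b, racecar, cup_a, cup_b, tin from where it was at the start of the episode above 0.05 m).
Of pack1, pack2, pack3, pack4 only 2 to 4 are there at a start; the rules pass over those that are not, and their reading is None.
At some moment in a run one of pack1, pack2, pack3, pack4, prytool may be knocked a few centimetres aside while the robot is not near it.
Once in a run the grip may slacken for a moment while it holds something.
It also fails if it takes over 210 s, if anything falls off the work surface, if the arm or the gripper's body presses on something with over 40 N, if the wrist force passes 120 N, or if a joint passes its speed limit or range.

### The arm

A 6-joint arm with a two-finger parallel gripper is mounted at the origin on the work surface. World frame = base frame: x ahead of the robot, y to its left, z up, the work surface at z = 0. Lengths are in m, angles in degrees, forces in N, time in s.
With the tool pointing down it reaches from about 0.35 to 0.875 m from the base axis. Payload 4.2 kg.
Tool frame: the origin (TCP) lies midway between the tips of the shut fingers; the grasp point (between the pads) lies 19 mm behind it; z points along the fingers, y is the line along which they close (so a half turn about z gives the same grasp; the last joint's range is limited). The gripper opens to 87 mm and grips with 3 to 60 N. Pads are 19 mm wide; open, the fingers measure 117 mm over their backs; the gripper's body (75 mm by 190 mm) begins 51 mm behind the grasp point.
Start: joints at [-53.766, 22.042, 0.453, 0, -68.411, -14.817], TCP at [0.228, -0.582, 0.195] pointing down, gripper open.
Joint ranges: [-179.83, 179.83], [-69.29, 118.12], [-61.27, 80.66], [-181.25, 117.63], [-171.15, -9.14], [-177.46, 177.46]. Speed limits (degrees/s): [159.86, 159.86, 180, 180, 180, 180].

### API

Orientations are given as a 3x3 rotation matrix whose columns are the frame's x, y, z axes.
In Python, from station import * gives the robot as it stands.
- The arm moves only by the tool move_arm, never from a script. Its argument "targets" is text: rows parted by semicolons, each of 4 numbers parted by spaces: the shift along the world's x, y, z in units of 25 mm (1.0 is 25 mm), then the turn about the world's z in units of 5 degrees (1.0 is 5 degrees). In form: tx ty tz spin; .... A call has 1 to 10 rows; each row shifts and turns the commanded pose from where the row before left it; what a row does not reach is not made up. A row lasts 1/12 s, in which the tool goes at most 41.7 mm and 7.16 degrees, less where a joint would pass 70% of its speed; a pose out of reach is approached as far as the arm can. A call is refused whole if a number of a shift passes 1 or a number of a turn 1, either way. A call with a gripper value outside its range is refused whole. "gripper" is the finger opening in mm, from 0 to 87, set as the call begins (left out, the last holds). The fingers move at their own pace and stop on an object; the grip force is fixed at half the most. Time passes only in rows, so rows that do not move let the fingers close. It gives the time, the measured TCP pose, the force, the opening and the grip force at its end, in the units of the state.
- sense(): the state, without advancing time (a new reading comes with each control period).
- capture(name): name is "scene" or "side" or "wrist"; returns a dict with "image" (420x560x3 uint8, blue, green, red), "fx", "fy", "cx", "cy" (pixels), "world_from_camera" (4x4, takes a point from camera to world coordinates); the wrist camera has in their place "hand_eye" (4x4, takes a point from camera to tool coordinates, whose origin is the TCP and whose axes are the flange's). Camera axes: x right, y up, looking along -z (the intrinsics and any distortion apply to the point x, -y, -z); pixel columns grow to the right and rows downward; lengths in m; the calibration is good to about 2 mm. A picture is of the moment at which its call begins: read the wrist's pose just before it. There is no depth.
- finish_job(): hands the job in; it is judged then, once.
The state is a dict: "time_s": time; "joints": joint angles; "joint_velocities": joint speeds; "effort": joint torques, N m; "tcp_pos": TCP position; "ee_rot": TCP orientation; "wrist_force": force on the tool from outside, world axes, zero at the start; "moment": the same for the moment, N m; "gripper_width": opening from 0.0 (shut) to 1.0 (fully open); "gripper_force": force on a finger pad.
Only numpy, scipy, OpenCV 4.12 (cv2) and the standard library are available. Lean on these libraries where they do the work, as an engineer would, in place of code of your own. Each camera call takes 0.05 s, during which the arm holds its last target. There are 200 camera calls.

## Working session

There is one attempt and no reset: what is moved stays moved. The work goes in short steps, Python scripts to look and compute and a tool call to move; the robot and the scene stay as the last step left them, time stands still between calls to the robot, and variables do not carry over. Pictures are saved under pics/ and viewed, at most 14 in all, crops included, and the job is handed in when it is done.

Besides the shell and the picture viewer there is one more tool, called after "Call:" as name(argument=value, ...), one argument or row to a line, values as JSON. move_arm: Moves the arm, as the interface text tells. Its arguments: {"type":"object","properties":{"targets":{"type":"string"},"gripper":{"type":"number"}},"required":["targets"]}

```bash
ls; mkdir -p pics; cat > h.py <<'E'
from station import *
import numpy as np, cv2
def snap(n,f):
    s=sense(); c=capture(n); cv2.imwrite('pics/'+f+'.png',c['image'])
    if 'hand_eye' in c:
        T=np.eye(4);T[:3,:3]=np.array(s['ee_rot']);T[:3,3]=s['tcp_pos'];c['world_from_camera']=T@np.array(c['hand_eye'])
    np.savez('pics/'+f+'.npz',**{k:np.array(v) for k,v in c.items()}); return c
def load(f): return dict(np.load('pics/'+f+'.npz'))
def ray(c,u,v):
    W=np.array(c['world_from_camera']);d=np.array([(u-c['cx'])/c['fx'],-(v-c['cy'])/c['fy'],-1])
    return W[:3,3],W[:3,:3]@d
def px(c,u,v,z):
    o,d=ray(c,u,v);return o+d*(z-o[2])/d[2]
def proj(c,p):
    W=np.array(c['world_from_camera']);q=W[:3,:3].T@(np.array(p)-W[:3,3])
    return c['cx']+c['fx']*q[0]/-q[2], c['cy']-c['fy']*q[1]/-q[2]
E
python3 - <<'E'
from h import *
for n in('scene','side','wrist'):
    c=snap(n,n+'0'); print(n,c.keys(),c['fx'],c['cx'],c['cy'],np.round(c['world_from_camera'],3).tolist())
a=load('scene0')['image'];b=load('side0')['image']
print(np.round(sense()['ee_rot'],3).tolist())
E
```

```text
pics
scene dict_keys(['image', 'fx', 'fy', 'cx', 'cy', 'world_from_camera']) 443.4130851607799 278.1942316544186 213.62740572661505 [[0.452, -0.739, 0.499, 1.168], [0.892, 0.378, -0.247, -0.215], [-0.006, 0.557, 0.83, 1.059], [0.0, 0.0, 0.0, 1.0]]
side dict_keys(['image', 'fx', 'fy', 'cx', 'cy', 'world_from_camera']) 382.6243749999108 280.27145878870476 205.54749038598487 [[-0.848, 0.321, -0.422, 0.087], [-0.53, -0.511, 0.676, 0.873], [0.001, 0.797, 0.604, 0.775], [0.0, 0.0, 0.0, 1.0]]
wrist dict_keys(['image', 'fx', 'fy', 'cx', 'cy', 'hand_eye', 'world_from_camera']) 325.83683130283873 285.4953029530301 213.37874601694756 [[-0.364, -0.894, -0.259, 0.156], [0.931, -0.349, -0.103, -0.61], [0.002, -0.279, 0.96, 0.383], [0.0, 0.0, 0.0, 1.0]]
[[-0.931, -0.365, -0.001], [-0.365, 0.931, 0.002], [0.0, 0.002, -1.0]]
```

View pics/scene0.png

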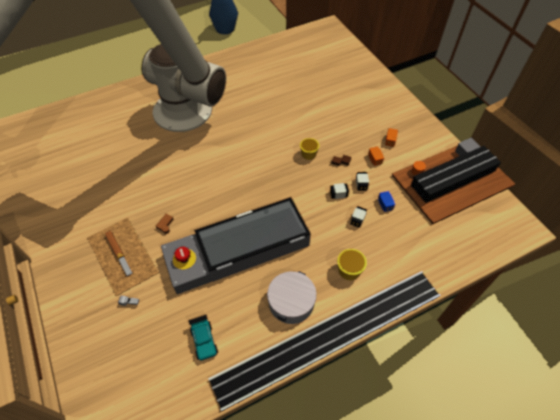

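View pics/side0.png

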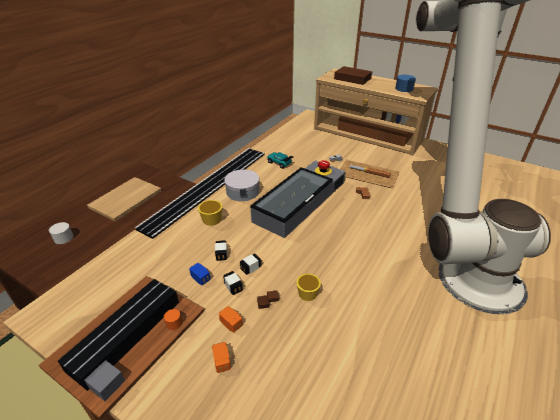

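The scene view shows the box centred near (240,245), red button (183,256), mat (122,255) with the tool: handle (114,243), blade (124,265). Pack candidates: black/white at (340,190), (362,181), (358,216). Decoys: blue (387,201), orange (376,156), (391,137), (420,168), and a grey block (470,148). I choose the three black/white ones and check them in one crop.

```bash
python3 - <<'E'
from h import *
c=load('scene0')['image']
a=cv2.resize(c[130:240,300:410],(400,400),interpolation=3)
b=cv2.resize(c[190:310,80:320],(800,400),interpolation=3)
s=load('side0')['image'];d=cv2.resize(s[230:310,180:330][:, :],(400,200),interpolation=3)
# canvas 800x600
b=cv2.resize(c[190:300,80:320],(800,367),interpolation=3)
a=cv2.resize(c[130:240,300:410],(233,233),interpolation=3)
d=cv2.resize(s[230:310,185:325],(408,233),interpolation=3)
can=np.zeros((600,800,3),np.uint8);can[:367]=b;can[367:,:233]=a;can[367:,240:648]=d
cv2.imwrite('pics/crop0.png',can)
E
```

```text
(no output)
```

View pics/crop0.png

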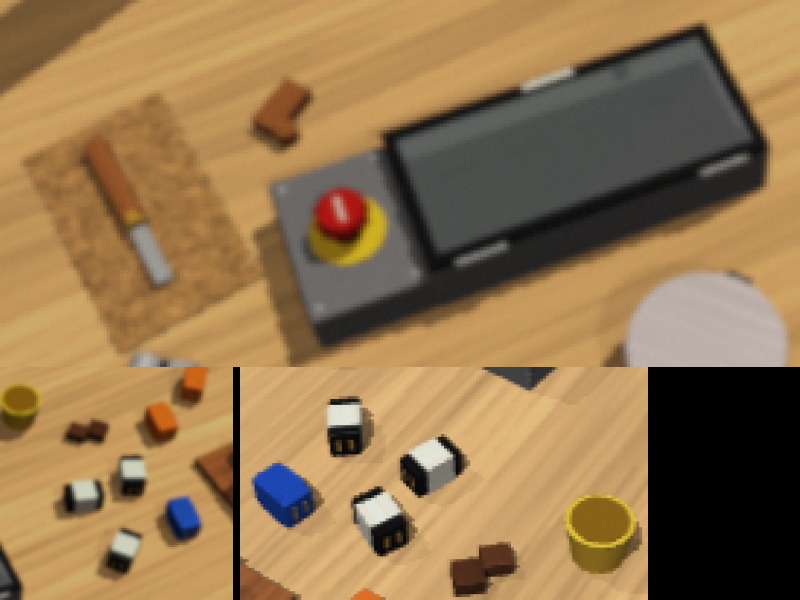

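The crop confirms three black packs with white bands and brass contacts. The dark spot by the tin is its clip. The notch strip is at crop (548,80), on the box's near side.

```bash
python3 - <<'E'
from h import *
c=load('scene0'); s=load('side0')
z=lambda x,y:(80+x*.3,190+y*.3)
cor=[(387,133),(703,27),(765,147),(430,265)]
P=[px(c,*z(*q),.066) for q in cor];print(np.round(P,4).tolist())
print('lens',[round(np.linalg.norm(P[i]-P[(i+1)%4]),4) for i in range(4)])
print('strip',px(c,*z(548,80),.066).round(4),'cap',px(c,*z(340,212),.084).round(4))
print('modcorners',[px(c,*z(*q),.05).round(4).tolist() for q in[(272,185),(318,320)]])
m=[(22,160),(160,93),(262,262),(120,350)]
M=[px(c,*z(*q),.004) for q in m];print('mat',np.round(M,4).tolist(),np.mean(M,0).round(4))
t=[(90,140),(140,225),(162,283)]
print('tool',[px(c,*z(*q),.015).round(4).tolist() for q in t])
q=lambda x,y:(300+x*110/233,130+(y-367)*110/233)
for n,u in dict(A=(85,493),B=(132,470),C=(125,546)).items():print(n,px(c,*q(*u),.031).round(4))
# side: crop d px
e=lambda x,y:(185+(x-240)*140/408,230+(y-367)*80/233)
for n,u in dict(C=(345,412),A=(432,463),B=(378,508)).items():print('side',n,px(s,*e(*u),.031).round(4))
print('sidecap',px(s,324,165,.084))
E
```

```text
[[0.5186, -0.1357, 0.066], [0.541, 0.1347, 0.066], [0.6658, 0.1239, 0.066], [0.642, -0.1487, 0.066]]
lens [np.float64(0.2713), np.float64(0.1253), np.float64(0.2737), np.float64(0.1241)]
strip [ 0.5306 -0.0015  0.066 ] cap [ 0.5797 -0.1936  0.084 ]
modcorners [[0.512, -0.2322, 0.05], [0.6379, -0.2387, 0.05]]
mat [[0.3645, -0.4107, 0.004], [0.3517, -0.2894, 0.004], [0.5459, -0.2626, 0.004], [0.5684, -0.3837, 0.004]] [ 0.4576 -0.3366  0.004 ]
tool [[0.3793, -0.3537, 0.015], [0.4764, -0.3387, 0.015], [0.5344, -0.3375, 0.015]]
A [0.5566 0.2882 0.031 ]
B [0.5521 0.367  0.031 ]
C [0.6551 0.2896 0.031 ]
side C [0.6496 0.2873 0.031 ]
side A [0.5382 0.2983 0.031 ]
side B [0.5466 0.3685 0.031 ]
sidecap [ 0.56484268 -0.18028683  0.084     ]
```

Call:
move_arm(
  targets="0.9 0.9 0 -0.3;0.9 0.9 0 -0.3;0.9 0.9 0 -0.3;0.9 0.9 0 -0.3;0.9 0.9 0 -0.3;0.9 0.9 0 -0.3;0.9 0.9 0 -0.3;0.9 0.9 0 -0.3;0.9 0.9 0 -0.3;0 0 0 -0.3",
  gripper=0,
)

```text
time_s: 0.98
tcp_pos: [0.4339, -0.3761, 0.1948]
ee_rot: [[-0.993, -0.115, 0.001], [-0.115, 0.993, 0.001], [-0.001, 0.0, -1.0]]
wrist_force: [-1.1, -0.3, 0.0]
gripper_width: 0.325
gripper_force: 0.0
```

```bash
python3 - <<'E'
from h import *
c=snap('wrist','w1');print(sense()['tcp_pos'])
E
```

```text
[ 0.43244928 -0.37726604  0.19480403]
```

Call:
move_arm(
  targets="0.8 0.7 0 -0.4;0.8 0.7 0 -0.4;0.8 0.7 0 -0.4;0.8 0.8 0 -0.4;0.8 0.8 0 -0.4;0.8 0.8 0 -0.4;0 0 0 0",
)

```text
time_s: 1.62
tcp_pos: [0.5533, -0.2645, 0.1944]
ee_rot: [[-0.996, 0.095, 0.0], [0.095, 0.996, 0.0], [-0.0, 0.0, -1.0]]
wrist_force: [-0.5, -0.5, -0.5]
gripper_width: 0.004
gripper_force: 0.0
```

```bash
python3 - <<'E'
from h import *
c=snap('wrist','w2');print(sense()['tcp_pos'],sense()['ee_rot'])
a=load('w1')['image'];cv2.imwrite('pics/ww.png',np.hstack([cv2.resize(a,(400,300),interpolation=3),cv2.resize(c['image'],(400,300),interpolation=3)]))
E
```

```text
[ 0.55165206 -0.2656354   0.19442005] [[-9.95535380e-01  9.43844845e-02 -9.36573812e-04]
 [ 9.43841795e-02  9.95535782e-01  3.64856268e-04]
 [ 9.66829513e-04  2.74829573e-04 -9.99999495e-01]]
```

View pics/ww.png

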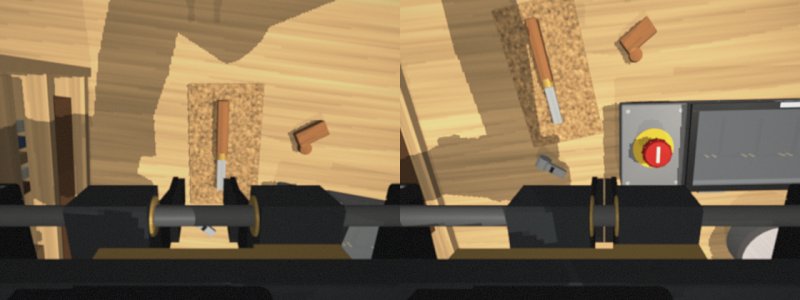

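```bash
cat >> h.py <<'E'
def blob(im,lo,hi,roi=None,amin=30):
    m=cv2.inRange(cv2.cvtColor(im,cv2.COLOR_BGR2HSV),lo,hi)
    if roi: k=np.zeros_like(m);k[roi[1]:roi[3],roi[0]:roi[2]]=1;m=m*k
    n,l,st,ce=cv2.connectedComponentsWithStats(m)
    return [(ce[i].round(1).tolist(),int(st[i,4]),cv2.minAreaRect(np.argwhere(l==i)[:,::-1].astype(np.float32))) for i in range(1,n) if st[i,4]>=amin]
E
python3 - <<'E'
from h import *
c=load('w2')
for w in blob(c['image'],(0,150,90),(6,255,255),(300,150,420,260),80): print('red',w,px(c,*w[0],.080))
for w in blob(c['image'],(170,150,90),(180,255,255),(300,150,420,260),80): print('red2',w)
# box edges canvas->orig
o=lambda x,y:((x-400)*1.4,y*1.4)
for n,u,z in[('modNL',(621,104),.05),('modFL',(622,187),.05),('coverNR',(690,103),.066),('coverN800',(799,100),.066),('coverFR',(692,188),.066),('cap',(658,156),.084)]:
    print(n,px(c,*o(*u),z).round(4))
for f in('w1','w2'):
    c=load(f)
    for nm,u in dict(w1=dict(hb=(222,100),he=(221,160),tip=(221,189)),w2=dict(hb=(533,20),he=(548,85),tip=(558,123)))[f].items():
        x=u[0]-(400 if f=='w2' else 0); print(f,nm,px(c,x*1.4,u[1]*1.4,{'hb':.02,'he':.02,'tip':.0135}[nm]).round(4))
E
```

```text
red ([359.3, 213.6], 1066, ((359.5000305175781, 214.00003051757812), (38.890872955322266, 38.890872955322266), 45.0)) [ 0.57107526 -0.19475924  0.08      ]
modNL [ 0.5044 -0.2362  0.05  ]
modFL [ 0.6314 -0.2442  0.05  ]
coverNR [ 0.5105 -0.1452  0.066 ]
coverN800 [ 5.204e-01 -5.000e-04  6.600e-02]
coverFR [ 0.6355 -0.1413  0.066 ]
cap [ 0.5748 -0.1939  0.084 ]
w1 hb [ 0.3761 -0.3553  0.02  ]
w1 he [ 0.4719 -0.3438  0.02  ]
w1 tip [ 0.5264 -0.3359  0.0135]
w2 hb [ 0.3804 -0.3479  0.02  ]
w2 he [ 0.4686 -0.3412  0.02  ]
w2 tip [ 0.5276 -0.3362  0.0135]
```

Call:
move_arm(
  targets="0.45 1 0 0;0.45 1 0 0;0 0.87 -1 0;0 0 -1 0;0 0 -1 0;0 0 -1 0;0 0 0 0;0 0 0 0",
)

```text
time_s: 2.33
tcp_pos: [0.5718, -0.1961, 0.0943]
ee_rot: [[-0.995, 0.098, -0.003], [0.098, 0.995, -0.0], [0.003, -0.001, -1.0]]
wrist_force: [-0.3, -0.1, 1.0]
gripper_width: 0.007
gripper_force: 0.0
```

Call:
move_arm(
  targets="0 0 -0.2 0;0 0 -0.2 0;0 0 -0.1 0;0 0 -0.1 0;0 0 0 0;0 0 0 0",
)

```text
time_s: 2.83
tcp_pos: [0.5734, -0.1951, 0.0804]
ee_rot: [[-0.995, 0.097, 0.0], [0.097, 0.995, -0.0], [-0.0, -0.0, -1.0]]
wrist_force: [-0.4, -0.6, 0.8]
gripper_width: 0.007
gripper_force: 0.0
```

Call:
move_arm(
  targets="0 0 -0.1 0;0 0 -0.1 0;0 0 -0.1 0;0 0 -0.1 0;0 0 0 0;0 0 0 0",
)

```text
time_s: 3.33
tcp_pos: [0.5731, -0.1951, 0.0699]
ee_rot: [[-0.995, 0.097, -0.001], [0.097, 0.995, 0.0], [0.001, -0.0, -1.0]]
wrist_force: [-0.3, -0.5, 1.0]
gripper_width: 0.003
gripper_force: 0.0
```

```bash
python3 - <<'E'
from h import *
s=snap('side','s1')['image'];c=snap('scene','c1')['image'];print(sense()['tcp_pos'],sense()['wrist_force'])
cv2.imwrite('pics/v1.png',np.hstack([cv2.resize(s[130:210,270:380],(400,291),interpolation=3),cv2.resize(c[215:305,135:259],(400,291),interpolation=3)]))
E
```

```text
[ 0.57333187 -0.19507053  0.07017752] [ 0.85345954 -0.39316073  0.42819394]
```

View pics/v1.png

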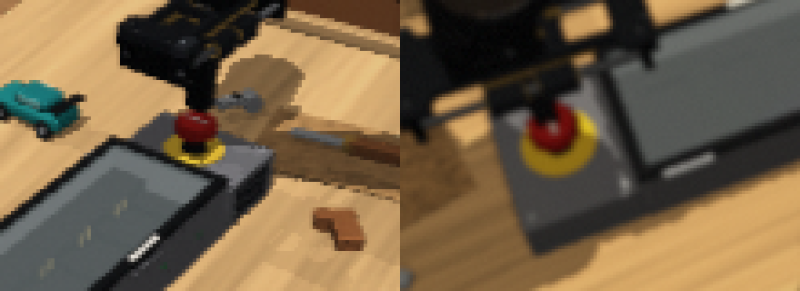

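```bash
python3 - <<'E'
from h import *
for f,r in(('side0',(300,140,350,190)),('scene0',(160,230,210,280)),('s1',(300,140,350,190)),('c1',(160,230,210,280))):
    c=load(f)
    for lo,hi in(((0,150,60),(6,255,255)),((172,150,60),(180,255,255))):
        for w in blob(c['image'],lo,hi,r,10): print(f,w, w[0])
    print('tcp',proj(c,[.5733,-.1951,.0702]),'top0',proj(c,[.574,-.194,.084]))
def tri(obs):
    A=np.zeros((3,3));b=np.zeros(3)
    for c,u in obs:
        o,d=ray(c,*u);d=d/np.linalg.norm(d);M=np.eye(3)-np.outer(d,d);A+=M;b+=M@o
    return np.linalg.solve(A,b)
print([ (f,proj(load(f),[.574,-.194,.076])) for f in('side0','scene0')])
E
```

```text
side0 ([323.4, 164.6], 69, ((323.0, 164.5), (7.0, 10.0), 90.0)) [323.4, 164.6]
tcp (np.float64(323.48005112300797), np.float64(165.8581447777471)) top0 (np.float64(323.4326608401967), np.float64(162.56507258773263))
scene0 ([181.8, 253.6], 142, ((181.0, 253.5), (13.0, 14.0), 90.0)) [181.8, 253.6]
tcp (np.float64(181.59587519574563), np.float64(254.48976226295238)) top0 (np.float64(181.0774572103782), np.float64(251.88670058435136))
s1 ([323.6, 164.4], 73, ((323.5, 164.0), (8.0, 11.0), 90.0)) [323.6, 164.4]
tcp (np.float64(323.48005112300797), np.float64(165.8581447777471)) top0 (np.float64(323.4326608401967), np.float64(162.56507258773263))
c1 ([182.6, 255.0], 110, ((182.4269561767578, 254.483154296875), (12.083976745605469, 13.567974090576172), 57.9946174621582)) [182.6, 255.0]
tcp (np.float64(181.59587519574563), np.float64(254.48976226295238)) top0 (np.float64(181.0774572103782), np.float64(251.88670058435136))
[('side0', (np.float64(323.27513683680553), np.float64(164.52689852591766))), ('scene0', (np.float64(181.6737921461642), np.float64(253.42720098381773)))]
```

Call:
move_arm(
  targets="0 0 -0.1 0;0 0 -0.1 0;0 0 0 0;0 0 0 0",
)

```text
time_s: 3.77
tcp_pos: [0.5731, -0.195, 0.0649]
ee_rot: [[-0.995, 0.097, -0.001], [0.097, 0.995, 0.0], [0.001, 0.0, -1.0]]
wrist_force: [-0.6, -0.1, 1.0]
gripper_width: 0.004
gripper_force: 0.0
```

```bash
python3 - <<'E'
from h import *
w=snap('wrist','w3')['image'];s=snap('side','s2')['image'];c=snap('scene','c2')['image']
C=np.zeros((600,800,3),np.uint8);C[:300,:400]=cv2.resize(w,(400,300),interpolation=3)
C[:300,400:]=cv2.resize(w[150:330,180:420],(400,300),interpolation=3)
C[300:,:400]=cv2.resize(s[135:195,285:365],(400,300),interpolation=3)
C[300:,400:]=cv2.resize(c[215:287,135:231],(400,300),interpolation=3)
cv2.imwrite('pics/v2.png',C)
c=load('w3');print(proj(c,[.5731,-.195,.065]))
E
```

```text
(np.float64(286.44115045133043), np.float64(248.1388818218033))
```

View pics/v2.png

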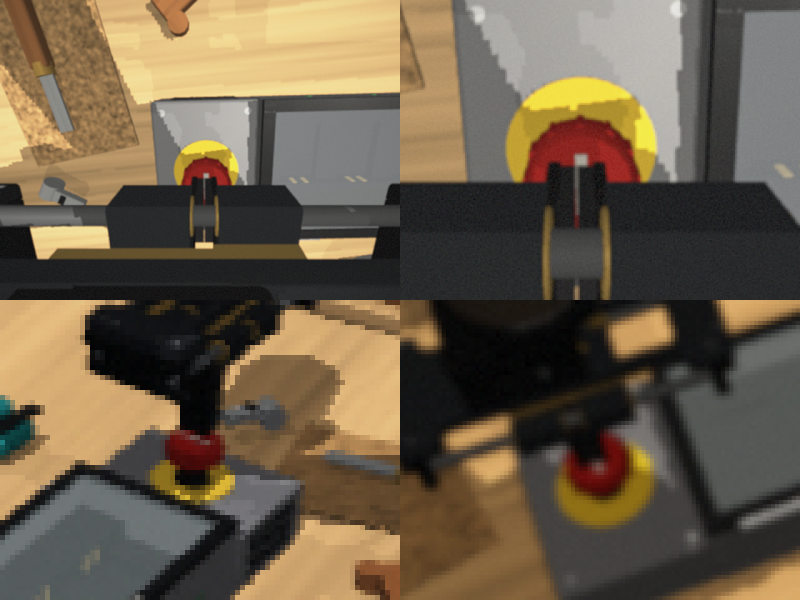

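Call:
move_arm(
  targets="0 0 -0.1 0;0 0 -0.1 0;0 0 0 0;0 0 0 0",
)

```text
time_s: 4.25
tcp_pos: [0.573, -0.195, 0.0598]
ee_rot: [[-0.995, 0.097, -0.001], [0.097, 0.995, 0.0], [0.001, -0.0, -1.0]]
wrist_force: [0.1, 0.5, 0.4]
gripper_width: 0.009
gripper_force: 0.0
```

```bash
python3 - <<'E'
from h import *
c=snap('wrist','w4');s=snap('side','s3')
for f,r in(('s1',(300,140,350,190)),('s2',(300,140,350,190)),('s3',(300,140,350,190)),('side0',(300,140,350,190))):
    im=load(f)['image']; 
    print(f,[ (w[0],w[1]) for w in blob(im,(0,150,60),(6,255,255),r,10)],[ (w[0],w[1]) for w in blob(im,(22,150,60),(35,255,255),r,10)])
    print(im[155:182,323].tolist())
print(sense()['effort'],sense()['wrist_force'],sense()['moment'])
E
```

```text
s1 [([323.6, 164.4], 73)] [([322.9, 171.4], 72)]
[[8, 7, 6], [5, 4, 4], [5, 5, 4], [7, 6, 6], [9, 8, 6], [18, 24, 68], [15, 15, 102], [90, 95, 126], [24, 25, 102], [13, 15, 103], [14, 15, 96], [10, 11, 73], [10, 9, 66], [11, 11, 64], [7, 7, 21], [8, 7, 9], [8, 7, 6], [14, 46, 55], [25, 94, 118], [57, 194, 227], [32, 74, 87], [21, 22, 21], [28, 27, 25], [94, 92, 86], [115, 115, 109], [118, 116, 111], [118, 116, 110]]
s2 [([323.4, 164.6], 68)] [([322.9, 171.4], 72)]
[[6, 5, 4], [3, 2, 2], [6, 4, 5], [4, 5, 4], [6, 6, 4], [7, 7, 6], [11, 13, 65], [78, 83, 108], [22, 25, 102], [14, 15, 104], [14, 15, 97], [9, 10, 72], [7, 9, 65], [9, 10, 63], [7, 7, 19], [8, 8, 8], [10, 7, 8], [13, 44, 54], [27, 96, 119], [30, 111, 139], [29, 64, 76], [20, 21, 23], [27, 25, 24], [95, 94, 87], [115, 113, 107], [117, 115, 110], [116, 115, 109]]
s3 [([323.3, 165.0], 62)] [([322.9, 171.4], 72)]
[[5, 3, 3], [3, 2, 2], [5, 3, 4], [7, 7, 5], [6, 6, 5], [8, 7, 5], [5, 4, 4], [8, 6, 18], [14, 17, 86], [12, 15, 103], [14, 15, 96], [8, 10, 73], [10, 11, 67], [7, 8, 62], [8, 9, 21], [7, 8, 8], [9, 8, 7], [12, 45, 54], [25, 94, 118], [31, 113, 140], [25, 57, 69], [19, 19, 20], [29, 28, 25], [92, 92, 85], [115, 114, 108], [118, 116, 110], [116, 116, 110]]
side0 [([323.4, 164.6], 69)] [([322.8, 171.4], 76)]
[[119, 177, 219], [122, 182, 223], [124, 184, 224], [125, 184, 224], [124, 183, 223], [71, 102, 201], [28, 33, 181], [159, 167, 212], [41, 44, 176], [25, 28, 180], [39, 43, 193], [17, 20, 126], [13, 16, 109], [11, 13, 92], [9, 8, 28], [6, 5, 6], [9, 8, 8], [25, 85, 104], [50, 174, 211], [54, 190, 223], [30, 71, 84], [18, 19, 19], [26, 24, 23], [89, 89, 82], [111, 111, 104], [113, 112, 106], [113, 113, 106]]
[-3.98401156e-03 -4.01416504e+01  1.54060507e+01  3.45206738e+00
 -8.10147333e-02 -7.94608513e-05] [-0.30522917 -0.14759048 -0.22618209] [-0.01643633 -0.02113928  0.00187172]
```

Call:
move_arm(
  targets="0 0 -0.1 0;0 0 -0.1 0;0 0 0 0;0 0 0 0",
)

```text
time_s: 4.68
tcp_pos: [0.5737, -0.1952, 0.0557]
ee_rot: [[-0.995, 0.097, 0.001], [0.097, 0.995, -0.0], [-0.001, -0.0, -1.0]]
wrist_force: [-0.3, 0.1, 3.0]
gripper_width: 0.005
gripper_force: 1.8
```

Call:
move_arm(
  targets="0 0 -0.1 0;0 0 -0.1 0;0 0 0 0;0 0 0 0",
)

```text
time_s: 5.02
tcp_pos: [0.5736, -0.1951, 0.0502]
ee_rot: [[-0.995, 0.097, 0.001], [0.097, 0.995, -0.0], [-0.001, -0.0, -1.0]]
wrist_force: [0.5, -1.3, 1.7]
gripper_width: 0.005
gripper_force: 0.9
```

Call:
move_arm(
  targets="0 0 -0.1 0;0 0 -0.1 0;0 0 0 0;0 0 0 0",
)

```text
time_s: 5.35
tcp_pos: [0.5738, -0.1953, 0.0479]
ee_rot: [[-0.995, 0.096, 0.002], [0.096, 0.995, -0.001], [-0.002, -0.001, -1.0]]
wrist_force: [-4.0, 2.1, 15.8]
gripper_width: 0.008
gripper_force: 7.5
```

```bash
python3 - <<'E'
from h import *
w=snap('wrist','w5')['image'];s=snap('side','s4')['image'];c=snap('scene','c4')['image']
C=np.zeros((600,800,3),np.uint8);C[:300,:400]=cv2.resize(w,(400,300),interpolation=3)
C[:300,400:]=cv2.resize(w[150:330,180:420],(400,300),interpolation=3)
C[300:,:400]=cv2.resize(s[135:195,285:365],(400,300),interpolation=3)
C[300:,400:]=cv2.resize(c[215:287,135:231],(400,300),interpolation=3)
cv2.imwrite('pics/v3.png',C)
E
```

```text
(no output)
```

View pics/v3.png

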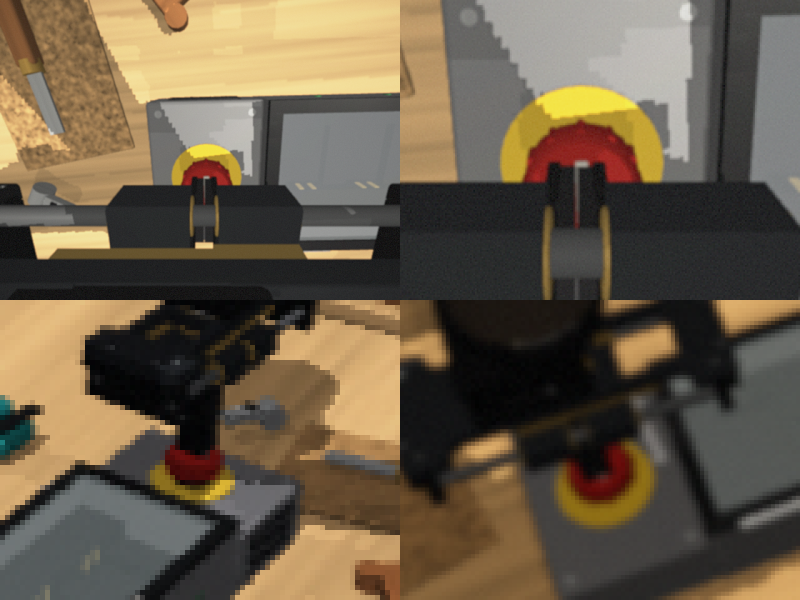

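```bash
python3 - <<'E'
from h import *
c=load('w5');print(sense()['tcp_pos'])
a=px(c,149*1.4,103*1.4,.05);b=px(c,265*1.4,100*1.4,.05);print('module w',np.linalg.norm(a-b),a,b)
c=load('w1');a=px(c,187*1.4,84*1.4,.004);b=px(c,264*1.4,84*1.4,.004);print('mat w',np.linalg.norm(a-b),a,b, c['world_from_camera'][2,3])
print(c['hand_eye'].round(4).tolist())
# tip at two cams
E
```

```text
[ 0.57382358 -0.19528435  0.04785254]
module w 0.09123064499755908 [ 0.50619926 -0.23274335  0.05      ] [ 0.51272618 -0.14174648  0.05      ]
mat w 0.12058698537752476 [ 0.35896901 -0.41179144  0.004     ] [ 0.34514531 -0.29199943  0.004     ] 0.38389437480760136
[[-0.0007, 0.9602, 0.2795, 0.0776], [1.0, 0.0006, 0.0005, -0.0002], [0.0003, 0.2795, -0.9602, -0.1891], [0.0, 0.0, 0.0, 1.0]]
```

Call:
move_arm(
  targets="0 0 0.5 0;0 0 0.8 0;0 0 1 0;0 0 1 0;0 0 1 0;0 0 1 0;0 0 0 0;0 0 0 0",
)

```text
time_s: 6.17
tcp_pos: [0.5736, -0.1949, 0.1785]
ee_rot: [[-0.995, 0.098, 0.002], [0.098, 0.995, 0.0], [-0.002, 0.001, -1.0]]
wrist_force: [0.6, -0.5, -0.3]
gripper_width: 0.01
gripper_force: 0.0
```

```bash
python3 - <<'E'
from h import *
p=sense()['tcp_pos'];print(p)
s=snap('side','s5');c=snap('scene','c5');snap('wrist','w6')
C=np.zeros((450,800,3),np.uint8)
for k,(d,o) in enumerate(((s,(285,105)),(c,(135,195)))):
    im=d['image'][o[1]:o[1]+90,o[0]:o[0]+80].copy()
    im=cv2.resize(im,(400,450),interpolation=0)
    for dz,col in((0,(0,255,0)),(.027,(255,0,255))):
        u,v=proj(d,np.array(p)+[0,0,dz]);cv2.circle(im,(int((u-o[0]+.5)*5),int((v-o[1]+.5)*5)),3,col,-1)
    C[:,400*k:400*k+400]=im
cv2.imwrite('pics/v4.png',C)
E
```

```text
[ 0.57361213 -0.19494516  0.17846644]
```

View pics/v4.png

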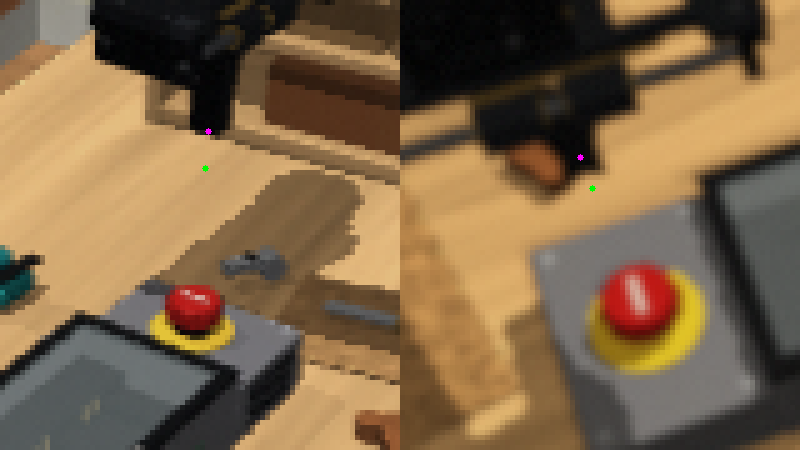

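Call:
move_arm(
  targets="-0.8 -0.98 0 0.4;-0.8 -0.98 0 0.4;-0.8 -0.98 0 0.4;-0.8 -0.98 0 0.4;-0.8 -0.98 0 0.4;-0.8 -0.98 0 0.4;0 0 -1 0;0 0 -0.5 0;0 0 0 0;0 0 0 0",
  gripper=50,
)

```text
time_s: 7.15
tcp_pos: [0.4523, -0.3419, 0.1386]
ee_rot: [[-0.994, -0.112, -0.004], [-0.112, 0.994, 0.001], [0.003, 0.002, -1.0]]
wrist_force: [-0.7, 0.5, 0.5]
gripper_width: 0.564
gripper_force: 0.0
```

```bash
python3 - <<'E'
from h import *
c=snap('wrist','w7');print(sense()['tcp_pos'],sense()['ee_rot'][0])
p=np.array(sense()['tcp_pos'])
im=c['image'].copy()
for dz in(0,.027):
    u,v=proj(c,p+[0,0,dz]);cv2.circle(im,(int(u),int(v)),3,(255,0,255) if dz else (0,255,0),-1)
cv2.imwrite('pics/v5.png',im)
for f in('w1','w7'):
    c=load(f)
    for w in blob(c['image'],(5,120,60),(13,255,220),None,300): print(f,w,[px(c,*q,.02).round(4).tolist() for q in cv2.boxPoints(w[2])])
E
```

```text
[ 0.4532582  -0.34209406  0.13978257] [-0.99367785 -0.11226152 -0.00130002]
w1 ([86.6, 149.0], 356, ((86.5, 149.5), (29.0, 23.0), 90.0)) [[0.4002, -0.6107, 0.02], [0.3973, -0.5858, 0.02], [0.4292, -0.5873, 0.02], [0.4321, -0.6127, 0.02]]
w1 ([311.3, 177.0], 959, ((311.03509521484375, 178.48919677734375), (15.15869140625, 75.28197479248047), 1.3322198390960693)) [[0.463, -0.3531, 0.02], [0.3776, -0.3622, 0.02], [0.3761, -0.3457, 0.02], [0.4614, -0.3354, 0.02]]
w1 ([434.3, 190.4], 976, ((437.2000732421875, 191.89999389648438), (33.98823165893555, 48.74628448486328), 63.43495178222656)) [[0.4159, -0.2385, 0.02], [0.386, -0.1956, 0.02], [0.418, -0.1694, 0.02], [0.4493, -0.213, 0.02]]
w7 ([13.0, 142.5], 876, ((14.5, 145.0), (58.0, 29.0), 90.0)) [[0.4012, -0.6078, 0.02], [0.3983, -0.5817, 0.02], [0.452, -0.5872, 0.02], [0.455, -0.6146, 0.02]]
w7 ([282.8, 164.8], 1377, ((282.0, 166.5), (91.0, 18.0), 90.0)) [[0.3781, -0.3618, 0.02], [0.3763, -0.3456, 0.02], [0.4617, -0.3356, 0.02], [0.4637, -0.3532, 0.02]]
w7 ([430.3, 180.2], 1425, ((433.0239562988281, 182.48764038085938), (40.70425796508789, 57.99885559082031), 62.74467086791992)) [[0.4166, -0.2382, 0.02], [0.3867, -0.1955, 0.02], [0.4183, -0.1691, 0.02], [0.45, -0.2125, 0.02]]
```

View pics/v5.png

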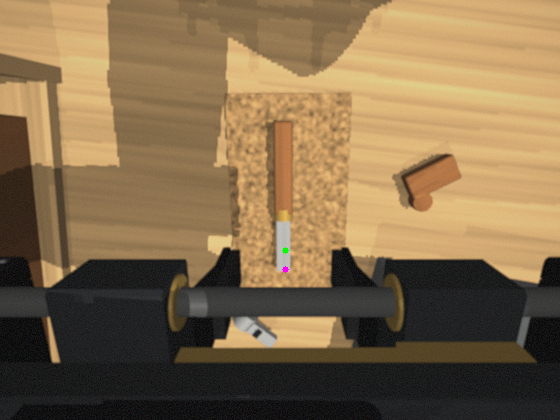

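Call:
move_arm(
  targets="0.1 -0.1 -1 0;0 0 -1 0;0 0 -1 0;0 0 -1 0;0 0 -1 0;0 0 -0.6 0;0 0 -0.3 0;0 0 -0.2 0;0 0 -0.2 0;0 0 0 0",
)

```text
time_s: 8.03
tcp_pos: [0.4563, -0.3446, -0.0172]
ee_rot: [[-0.994, -0.112, 0.001], [-0.112, 0.994, -0.0], [-0.001, -0.0, -1.0]]
wrist_force: [-0.1, 0.5, 0.0]
gripper_width: 0.571
gripper_force: 0.0
```

Call:
move_arm(
  targets="0 0 0 0;0 0 0 0;0 0 0 0;0 0 0 0;0 0 0 0;0 0 0 0",
  gripper=5,
)

```text
time_s: 8.53
tcp_pos: [0.4558, -0.3446, -0.0171]
ee_rot: [[-0.994, -0.112, 0.0], [-0.112, 0.994, -0.0], [-0.0, -0.0, -1.0]]
wrist_force: [-0.2, 0.5, 0.7]
gripper_width: 0.209
gripper_force: 2.4
```

Call:
move_arm(
  targets="0 0 0 0;0 0 0 0;0 0 -0.15 0;0 0 0 0;0 0 0 0",
  gripper=26,
)

```text
time_s: 8.95
tcp_pos: [0.4554, -0.3444, -0.0215]
ee_rot: [[-0.994, -0.112, -0.001], [-0.112, 0.994, 0.0], [0.001, 0.0, -1.0]]
wrist_force: [0.8, 0.5, 0.3]
gripper_width: 0.298
gripper_force: 0.0
```

Call:
move_arm(
  targets="0 0 0 0;0 0 0 0;0 0 0 0;0 0 0 0;0 0 0 0;0 0 0 0",
  gripper=5,
)

```text
time_s: 9.45
tcp_pos: [0.4557, -0.3446, -0.0211]
ee_rot: [[-0.994, -0.112, -0.0], [-0.112, 0.994, 0.0], [-0.0, 0.0, -1.0]]
wrist_force: [0.8, -0.6, -0.1]
gripper_width: 0.203
gripper_force: 30.0
```

Call:
move_arm(
  targets="0 0 1 0;0 0 1 0;0 0 1 -0.5;0 0.5 1 -0.5;0 1 0.6 -0.5;0 1 0 -0.5;0 0 0 0;0 0 0 0",
)

```text
time_s: 10.12
tcp_pos: [0.4557, -0.2811, 0.0944]
ee_rot: [[-0.998, 0.06, 0.001], [0.06, 0.998, 0.0], [-0.001, 0.0, -1.0]]
wrist_force: [0.1, -1.0, -0.8]
gripper_width: 0.204
gripper_force: 30.0
```

```bash
python3 - <<'E'
from h import *
c=snap('wrist','w8');s=sense();print(s['tcp_pos'],s['gripper_width'],s['gripper_force'])
d=snap('side','s8');im=cv2.resize(d['image'][80:230,220:420],(400,300),interpolation=3)
cv2.imwrite('pics/v6.png',np.hstack([cv2.resize(c['image'],(400,300),interpolation=3),im]))
E
```

```text
[ 0.45572868 -0.28181227  0.09401079] 0.2058947665864226 29.999289214611053
```

View pics/v6.png

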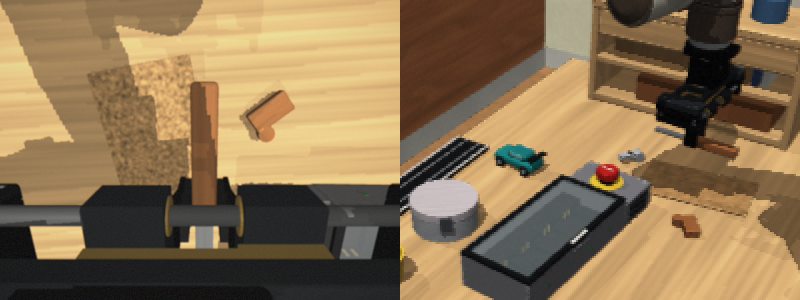

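Call:
move_arm(
  targets="-0.12 1 0 -0.1;-0.1 1 0 0;-0.1 1 0 0;-0.1 1 0 0;-0.1 1 0 0;-0.1 1 0 0;-0.1 1 0 0;-0.1 1 0 0;-0.1 1 0 0;-0.1 1 0 0",
)

```text
time_s: 11.05
tcp_pos: [0.4302, -0.0316, 0.0935]
ee_rot: [[-0.997, 0.072, -0.001], [0.072, 0.997, -0.0], [0.001, -0.0, -1.0]]
wrist_force: [0.3, -0.2, -0.3]
gripper_width: 0.201
gripper_force: 30.0
```

Call:
move_arm(
  targets="-0.1 1 0 0;0 0.4 -0.5 0;0 0 -0.8 0;0 0 -0.7 0;0 0 -0.5 0;0 0 -0.4 0;0 0 0 0;0 0 0 0",
)

```text
time_s: 11.72
tcp_pos: [0.4277, 0.0023, 0.0208]
ee_rot: [[-0.997, 0.072, -0.002], [0.072, 0.997, -0.001], [0.002, -0.001, -1.0]]
wrist_force: [-0.4, -1.2, -0.0]
gripper_width: 0.203
gripper_force: 30.0
```

```bash
python3 - <<'E'
from h import *
s=sense();p=np.array(s['tcp_pos']);print(p,s['gripper_width'],s['gripper_force'],s['ee_rot'][0])
C=[]
for n,f,sz in(('side','s9',(100,75)),('scene','c9',(80,60))):
    c=snap(n,f);
    u,v=proj(c,[.51,0,.055]);o=(int(u-sz[0]/2),int(v-sz[1]/2))
    C.append(cv2.resize(c['image'][o[1]:o[1]+sz[1],o[0]:o[0]+sz[0]],(400,300),interpolation=3))
w=snap('wrist','w9')
C.append(cv2.resize(w['image'],(400,300),interpolation=3));C.append(C[0]*0)
cv2.imwrite('pics/v7.png',np.vstack([np.hstack(C[:2]),np.hstack(C[2:])]))
E
```

```text
[0.42771873 0.00231337 0.02084162] 0.2031807064711011 29.99938577413559 [-0.9974203   0.07176149 -0.00174053]
```

View pics/v7.png

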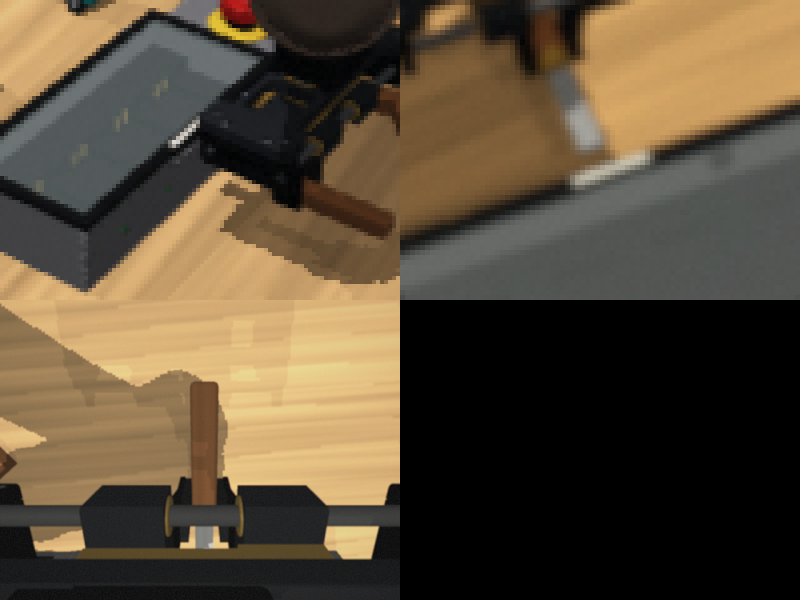

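Call:
move_arm(
  targets="0.3 -0.02 0.05 0;0.3 -0.02 0 0;0.3 -0.02 0 0;0.3 -0.02 0 0;0.3 -0.02 0 0;0.3 -0.02 0 0;0 0 0 0;0 0 0 0",
)

```text
time_s: 12.53
tcp_pos: [0.473, -0.0001, 0.0224]
ee_rot: [[-0.997, 0.072, -0.001], [0.072, 0.997, -0.0], [0.001, -0.0, -1.0]]
wrist_force: [-0.2, 0.5, -0.6]
gripper_width: 0.204
gripper_force: 30.0
```

Call:
move_arm(
  targets="0 0 0.15 0;0 0 0.15 0;0 0 0.1 0;0 0 0 0;0 0 0 0",
)

```text
time_s: 12.95
tcp_pos: [0.4721, -0.0002, 0.0326]
ee_rot: [[-0.997, 0.071, -0.001], [0.071, 0.997, -0.0], [0.001, -0.0, -1.0]]
wrist_force: [-0.2, -1.7, -2.8]
gripper_width: 0.202
gripper_force: 30.0
```

Call:
move_arm(
  targets="0 0 0.2 0;0 0 0.2 0;0 0 0.2 0;0 0 0.2 0;0 0 0 0;0 0 0 0",
)

```text
time_s: 13.45
tcp_pos: [0.4723, -0.0001, 0.0532]
ee_rot: [[-0.997, 0.071, -0.0], [0.071, 0.997, 0.0], [0.0, 0.0, -1.0]]
wrist_force: [-2.0, 0.8, -1.9]
gripper_width: 0.204
gripper_force: 30.0
```

```bash
python3 - <<'E'
from h import *
s=sense();p=np.array(s['tcp_pos']);print(p,s['wrist_force'])
C=[]
for n,f,o,sz in(('side','s10',(230,140),(160,120)),('scene','c10',(180,190),(140,105))):
    c=snap(n,f);
    C.append(cv2.resize(c['image'][o[1]:o[1]+sz[1],o[0]:o[0]+sz[0]],(400,300),interpolation=3))
cv2.imwrite('pics/v8.png',np.hstack(C))
E
```

```text
[ 4.72256405e-01 -8.90465912e-05  5.31819334e-02] [-2.03464889  0.76213025 -1.85053919]
```

View pics/v8.png

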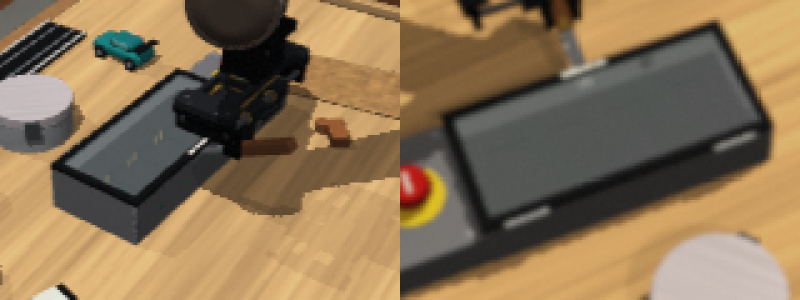

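```bash
cat >> h.py <<'E'
NOT=np.array([.522,-.003]);XA=np.array([.9976,-.0698]);HG=NOT+.13*XA
def edge(th,y=0,r=.130,h=.003):
    # point on cover at distance r from hinge
    q=HG-XA*(r*np.cos(th)-h*np.sin(th)*-1*0)+np.array([.0698,.9976])*y
    return np.array([q[0],q[1],.06+r*np.sin(th)])
def angle(c,f=None):
    im=c['image'];best=[]
    g=cv2.cvtColor(im,cv2.COLOR_BGR2HSV)
    return [w for w in blob(im,(0,0,170),(180,60,255),None,4)]
E
python3 - <<'E'
from h import *
for f,r in (('scene0',(230,195,270,230)),('c9',(220,190,270,235)),('c10',(220,190,270,235))):
    c=load(f);print(f,[(w[0],w[1]) for w in blob(c['image'],(0,0,120),(180,70,255),r,4)])
for t in(0,.1,.2,.3,.4):print(t,np.round(proj(c,edge(t)+[0,0,.006]),1),np.round(proj(c,edge(t,.135)+[0,0,.006]),1),np.round(proj(c,edge(t,-.135)+[0,0,.006]),1))
a=load('c9')['image'].astype(int);b=load('c10')['image'].astype(int)
D=np.abs(a-b).max(2);cv2.imwrite('pics/d.png',D)
print(a[195:225,300].tolist()==0, [ (r,int(a[r,290].sum()),int(b[r,290].sum())) for r in range(196,216)])
E
```

```text
scene0 [([243.5, 213.5], 34)]
c9 [([238.3, 205.0], 52), ([243.3, 213.5], 45)]
c10 [([237.5, 205.5], 4), ([243.1, 213.5], 45), ([244.6, 218.4], 16)]
0 [242.6 211.9] [288.3 196. ] [194.6 228.5]
0.1 [242.3 209.3] [288.5 193.4] [193.8 226. ]
0.2 [242.2 207.1] [288.8 191.1] [193.2 224. ]
0.3 [242.3 205.3] [289.4 189.2] [192.8 222.3]
0.4 [242.5 203.9] [290.1 187.7] [192.5 221.1]
False [(196, 393, 396), (197, 262, 263), (198, 140, 140), (199, 86, 80), (200, 77, 79), (201, 113, 112), (202, 159, 164), (203, 215, 221), (204, 254, 255), (205, 280, 285), (206, 297, 300), (207, 295, 296), (208, 281, 284), (209, 268, 269), (210, 259, 265), (211, 254, 255), (212, 252, 253), (213, 255, 255), (214, 250, 254), (215, 250, 252)][ WARN:0@0.078] global loadsave.cpp:1063 imwrite_ Unsupported depth image for selected encoder is fallbacked to CV_8U.
```

Call:
move_arm(
  targets="0 0 -0.4 0;0 0 -0.4 0;0 0 -0.3 0;0 0 -0.2 0;0 0 -0.06 0;0 0 0 0;0 0 0 0",
)

```text
time_s: 14.13
tcp_pos: [0.4737, 0.0003, 0.019]
ee_rot: [[-0.997, 0.071, 0.002], [0.071, 0.997, 0.0], [-0.002, 0.001, -1.0]]
wrist_force: [1.2, 1.6, 2.3]
gripper_width: 0.203
gripper_force: 30.0
```

Level again (2.3 N from the notch sill). Raise slightly and push in deep.

Call:
move_arm(
  targets="0 0 0.08 0;0.2 -0.015 0 0;0.2 -0.015 0 0;0.2 -0.015 0 0;0.2 -0.015 0 0;0.2 -0.015 0 0;0.2 -0.015 0 0;0 0 0 0;0 0 0 0",
)

```text
time_s: 14.88
tcp_pos: [0.5029, -0.0024, 0.0205]
ee_rot: [[-0.997, 0.072, -0.0], [0.072, 0.997, -0.0], [0.0, -0.0, -1.0]]
wrist_force: [0.2, -0.5, 0.1]
gripper_width: 0.202
gripper_force: 30.0
```

Call:
move_arm(
  targets="0.1 -0.007 0 0;0.1 -0.007 0 0;0.05 0 0 0;0 0 0 0;0 0 0 0",
)

```text
time_s: 15.3
tcp_pos: [0.509, -0.0027, 0.0207]
ee_rot: [[-0.997, 0.071, -0.0], [0.071, 0.997, 0.0], [0.0, 0.0, -1.0]]
wrist_force: [0.8, -0.8, -1.1]
gripper_width: 0.204
gripper_force: 30.0
```

Call:
move_arm(
  targets="0 0 0.1 0;0 0 0.1 0;0 0 0.1 0;0 0 0 0;0 0 0 0",
)

```text
time_s: 15.72
tcp_pos: [0.5088, -0.0027, 0.0282]
ee_rot: [[-0.997, 0.071, -0.0], [0.071, 0.997, -0.0], [0.0, -0.0, -1.0]]
wrist_force: [-0.2, 0.7, -1.7]
gripper_width: 0.203
gripper_force: 30.0
```

Call:
move_arm(
  targets="0 0 0.1 0;0 0 0.1 0;0 0 0.1 0;0 0 0 0",
)

```text
time_s: 16.05
tcp_pos: [0.509, -0.0026, 0.0361]
ee_rot: [[-0.997, 0.071, 0.0], [0.071, 0.997, 0.0], [-0.0, 0.0, -1.0]]
wrist_force: [0.7, -0.4, -3.6]
gripper_width: 0.203
gripper_force: 30.0
```

```bash
python3 - <<'E'
from h import *
print(sense()['tcp_pos'],sense()['wrist_force'])
c=snap('scene','c11')
b=c['image'].astype(int);a=load('c9')['image'].astype(int)
print([ (r,int(a[r,290].sum()),int(b[r,290].sum())) for r in range(190,206)])
print([(w[0],w[1]) for w in blob(c['image'],(0,0,120),(180,70,255),(220,190,270,235),4)])
E
```

```text
[ 0.50900159 -0.00263054  0.03611864] [ 0.74450344 -0.39396261 -3.64372376]
[(190, 465, 469), (191, 469, 472), (192, 480, 479), (193, 481, 477), (194, 482, 428), (195, 467, 299), (196, 393, 165), (197, 262, 100), (198, 140, 92), (199, 86, 121), (200, 77, 172), (201, 113, 220), (202, 159, 252), (203, 215, 285), (204, 254, 301), (205, 280, 311)]
[([247.0, 221.4], 99)]
```

Call:
move_arm(
  targets="0 0 0.15 0;0 0 0.15 0;0 0 0.15 0;0 0 0.15 0;0 0 0.15 0;0 0 0.15 0;0 0 0.15 0;0 0 0 0",
)

```text
time_s: 16.77
tcp_pos: [0.5088, -0.0027, 0.0626]
ee_rot: [[-0.997, 0.071, -0.0], [0.071, 0.997, 0.0], [0.0, 0.0, -1.0]]
wrist_force: [0.4, 0.2, -2.1]
gripper_width: 0.204
gripper_force: 30.0
```

```bash
python3 - <<'E'
from h import *
print(sense()['tcp_pos'],sense()['wrist_force'])
c=snap('scene','c12')
b=c['image'].astype(int);a=load('c9')['image'].astype(int)
print([ (r,int(b[r,290].sum())) for r in range(180,206)])
E
```

```text
[ 0.50880028 -0.00269082  0.06264663] [ 0.43245808  0.22007009 -2.09193318]
[(180, 474), (181, 453), (182, 444), (183, 441), (184, 445), (185, 457), (186, 462), (187, 470), (188, 472), (189, 474), (190, 440), (191, 358), (192, 226), (193, 140), (194, 130), (195, 191), (196, 318), (197, 425), (198, 455), (199, 438), (200, 388), (201, 358), (202, 340), (203, 329), (204, 322), (205, 318)]
```

Call:
move_arm(
  targets="0.1 0 0.25 0;0.1 0 0.25 0;0.15 0 0.3 0;0.15 0 0.3 0;0.2 0 0.3 0;0.2 0 0.3 0;0.2 0 0.2 0;0.2 0 0.2 0;0 0 0 0",
)

```text
time_s: 17.57
tcp_pos: [0.5428, -0.0029, 0.116]
ee_rot: [[-0.997, 0.071, 0.001], [0.071, 0.997, -0.0], [-0.001, -0.0, -1.0]]
wrist_force: [-5.1, -2.2, 2.2]
gripper_width: 0.203
gripper_force: 32.1
```

```bash
python3 - <<'E'
from h import *
print(sense()['tcp_pos'],sense()['wrist_force'])
C=[]
for n,f,o,sz in(('side','s13',(210,110),(180,135)),('scene','c13',(170,150),(160,120))):
    c=snap(n,f);
    C.append(cv2.resize(c['image'][o[1]:o[1]+sz[1],o[0]:o[0]+sz[0]],(400,300),interpolation=3))
cv2.imwrite('pics/v9.png',np.hstack(C))
E
```

```text
[ 0.54280609 -0.00287239  0.1159636 ] [-5.09821718 -2.2350967   2.15663995]
```

View pics/v9.png

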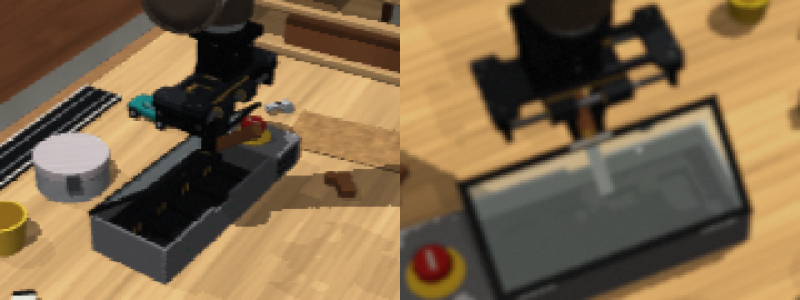

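Call:
move_arm(
  targets="0.3 -0.02 0.2 0;0.3 -0.02 0.2 0;0.3 -0.02 0.1 0;0.3 -0.02 0.1 0;0.3 -0.02 0 0;0.3 -0.02 0 0;0.3 -0.02 0 0;0.3 -0.02 0 0;0 0 0 0",
)

```text
time_s: 18.42
tcp_pos: [0.6115, -0.0081, 0.1564]
ee_rot: [[-0.998, 0.061, 0.033], [0.061, 0.998, -0.007], [-0.033, -0.005, -0.999]]
wrist_force: [-24.0, -0.4, 79.4]
gripper_width: 0.204
gripper_force: 69.1
```

Call:
move_arm(
  targets="-0.2 0 1 0;0 0 0.2 0;0 0 0 0",
)

```text
time_s: 18.67
tcp_pos: [0.6007, -0.0059, 0.1643]
ee_rot: [[-0.997, 0.07, 0.013], [0.07, 0.998, 0.002], [-0.013, 0.003, -1.0]]
wrist_force: [0.5, -0.8, -1.7]
gripper_width: 0.201
gripper_force: 30.0
```

```bash
python3 - <<'E'
from h import *
print(sense()['tcp_pos'],sense()['wrist_force'],sense()['gripper_width'])
C=[]
for n,f,o,sz in(('side','s14',(210,90),(180,135)),('scene','c14',(170,150),(160,120))):
    c=snap(n,f);
    C.append(cv2.resize(c['image'][o[1]:o[1]+sz[1],o[0]:o[0]+sz[0]],(400,300),interpolation=3))
cv2.imwrite('pics/v10.png',np.hstack(C))
E
```

```text
[ 0.60070205 -0.00585995  0.16433711] [ 0.4684874  -0.8332514  -1.67566702] 0.20121754976754158
```

View pics/v10.png

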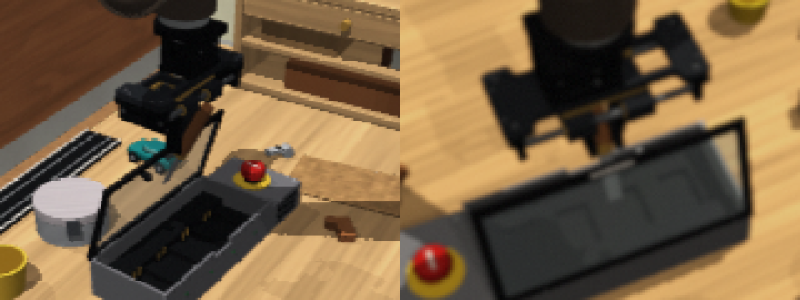

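Call:
move_arm(
  targets="-1 0 0 0;-1 0 0 0;-1 0 0 0;-1 -0.4 0 0.3;-0.7 -1 0 0.3;0 -1 0 0.3;0 -1 0 0.3;0 -1 0 0.3;0 -1 0 0.3;0 -1 0 0.3",
)

```text
time_s: 19.6
tcp_pos: [0.479, -0.1679, 0.1573]
ee_rot: [[-0.994, -0.113, -0.002], [-0.113, 0.994, -0.0], [0.002, 0.0, -1.0]]
wrist_force: [1.1, 0.5, -0.6]
gripper_width: 0.2
gripper_force: 30.0
```

Call:
move_arm(
  targets="0 -1 0 0;0 -1 0 0;0 -1 0 0;0 -1 0 0;0 -1 0 0;0 -1 0 0;0 -1 0 0;0 0 0 0;0 0 0 0",
)

```text
time_s: 20.35
tcp_pos: [0.4785, -0.3427, 0.1565]
ee_rot: [[-0.994, -0.109, -0.003], [-0.109, 0.994, 0.001], [0.003, 0.002, -1.0]]
wrist_force: [0.5, 0.1, -0.7]
gripper_width: 0.197
gripper_force: 30.0
```

```bash
python3 - <<'E'
from h import *
s=sense();p=np.array(s['tcp_pos']);print(p,s['gripper_width'],s['ee_rot'][0])
c=snap('wrist','w15');sc=snap('scene','c15')
for w in blob(c['image'],(5,120,60),(13,255,220),None,150): print(w)
# mat near edge? print corner guess by cork mask in scene
m=blob(c['image'],(0,0,120),(180,60,255),(180,150,400,260),20);print(m)
r=np.array(s['ee_rot'])
hd=-r[:,0]
g=p+[0,0,.033]
for phi in(0,.2,.4,.6,.8,1.0):
    rear=g+(-hd*np.cos(phi)+np.array([0,0,np.sin(phi)]))*.079; tip=g-(-hd*np.cos(phi)+np.array([0,0,np.sin(phi)]))*.074
    print(phi,'wrist rear',np.round(proj(c,rear),0),'scene rear,tip',np.round(proj(sc,rear),1),np.round(proj(sc,tip),1))
h=blob(sc['image'],(3,120,40),(16,255,220),(80,150,180,290),6);print(h)
E
```

```text
[ 0.47852652 -0.34271152  0.1564992 ] 0.19736306395878023 [-0.99399578 -0.10936413 -0.00344583]
([23.0, 124.9], 1565, ((23.672439575195312, 125.84851837158203), (84.8295669555664, 35.27472686767578), 83.21102905273438))
([429.1, 151.4], 1409, ((432.10003662109375, 154.20005798339844), (39.80200958251953, 58.13776397705078), 63.43495178222656))
([285.8, 249.4], 2107, ((286.0, 249.5), (53.0, 60.0), 90.0))
([53.0, 335.9], 443, ((54.26922607421875, 338.3461608886719), (46.28340530395508, 16.473758697509766), 78.69007110595703))
[([394.7, 251.8], 137, ((394.0, 251.0), (14.0, 10.0), 90.0))]
0 wrist rear [286. 115.] scene rear,tip [ 86.6 200.3] [110.  246.5]
0.2 wrist rear [286. 119.] scene rear,tip [ 84.4 196.9] [111.8 249.3]
0.4 wrist rear [287. 132.] scene rear,tip [ 82.7 194.5] [113.  250.9]
0.6 wrist rear [287. 156.] scene rear,tip [ 81.6 193.2] [113.7 251.3]
0.8 wrist rear [287. 193.] scene rear,tip [ 81.1 193. ] [113.7 250.7]
1.0 wrist rear [287. 241.] scene rear,tip [ 81.4 194.1] [113.1 249. ]
[([108.4, 150.9], 16, ((108.5, 151.0), (2.0, 9.0), 90.0)), ([143.8, 166.9], 681, ((142.75,
[... 319 characters left out ...]
7.8], 63, ((113.0, 197.5), (5.366562843322754, 15.652474403381348), 63.43495178222656)), ([118.7, 256.5], 3737, ((126.5, 244.0), (90.0, 93.0), 90.0)), ([90.1, 209.6], 37, ((89.9000015258789, 209.80001831054688), (3.130495309829712, 11.627553939819336), 63.43495178222656)), ([164.1, 224.1], 288, ((164.1999969482422, 223.6000213623047), (16.099689483642578, 21.466251373291016), 26.56505012512207)), ([96.4, 220.0], 92, ((96.48529815673828, 220.30882263183594), (13.033891677856445, 7.71743631362915), 59.03623962402344)), ([93.9, 229.4], 12, ((94.0, 229.0), (4.0, 4.0), 90.0)), ([176.3, 257.7], 19, ((176.19998168945312, 257.8999938964844), (9.838699340820312, 2.2360680103302), 63.43495178222656))]
```

Call:
move_arm(
  targets="0 0 -1 0;0 0 -1 0;0 0 -1 0;0 0 -1 0;0 0 -0.6 0;0 0 0 0",
)

```text
time_s: 20.95
tcp_pos: [0.477, -0.3398, 0.041]
ee_rot: [[-0.994, -0.113, -0.006], [-0.113, 0.994, 0.003], [0.006, 0.003, -1.0]]
wrist_force: [0.0, -0.3, -0.9]
gripper_width: 0.197
gripper_force: 30.0
```

Call:
move_arm(
  targets="-0.05 0 -0.2 0;-0.25 -0.03 -0.25 0;-0.25 -0.03 -0.25 0;-0.2 -0.03 -0.25 0;-0.2 -0.02 -0.25 0;0 0 0 0",
)

```text
time_s: 21.45
tcp_pos: [0.4536, -0.3445, 0.0159]
ee_rot: [[-0.994, -0.112, -0.001], [-0.112, 0.994, -0.0], [0.001, -0.0, -1.0]]
wrist_force: [-3.8, -0.7, 6.6]
gripper_width: 0.2
gripper_force: 30.0
```

Call:
move_arm(
  targets="-0.2 -0.02 -0.2 0;-0.15 -0.02 -0.2 0;-0.15 -0.02 -0.2 0;-0.1 0 -0.2 0;0 0 0 0",
)

```text
time_s: 21.87
tcp_pos: [0.4402, -0.3458, -0.0062]
ee_rot: [[-0.994, -0.112, 0.0], [-0.112, 0.994, 0.0], [-0.0, 0.0, -1.0]]
wrist_force: [0.4, -0.2, 1.9]
gripper_width: 0.199
gripper_force: 30.0
```

Call:
move_arm(
  targets="-0.1 0 -0.2 0;-0.1 0 -0.2 0;0 0 0 0",
)

```text
time_s: 22.12
tcp_pos: [0.4346, -0.3456, -0.0167]
ee_rot: [[-0.994, -0.111, -0.001], [-0.111, 0.994, 0.001], [0.001, 0.001, -1.0]]
wrist_force: [0.8, 0.2, 1.3]
gripper_width: 0.2
gripper_force: 30.0
```

Call:
move_arm(
  targets="0 0 -0.15 0;0 0 0 0;0 0 0 0",
)

```text
time_s: 22.37
tcp_pos: [0.4347, -0.3459, -0.0177]
ee_rot: [[-0.994, -0.113, -0.002], [-0.113, 0.994, -0.0], [0.002, 0.0, -1.0]]
wrist_force: [-1.9, 2.6, 14.8]
gripper_width: 0.202
gripper_force: 30.0
```

Call:
move_arm(
  targets="0 0 0 0;0 0 0 0;0 0 0 0;0 0 1 0;0 0 1 0;0 0 1 0;0 0 1 0;0 0 1 0;0 0 1 0;0 0 0 0",
  gripper=45,
)

```text
time_s: 23.2
tcp_pos: [0.4378, -0.3476, 0.1355]
ee_rot: [[-0.994, -0.113, 0.007], [-0.113, 0.994, -0.005], [-0.007, -0.006, -1.0]]
wrist_force: [0.5, 0.2, 1.4]
gripper_width: 0.519
gripper_force: 0.0
```

```bash
python3 - <<'E'
from h import *
s=sense();p=np.array(s['tcp_pos']);print(p,s['gripper_width'])
c=snap('wrist','w16')
for w in blob(c['image'],(5,120,60),(13,255,220),(180,60,400,300),150): print(w,[px(c,*q,.02).round(4).tolist() for q in cv2.boxPoints(w[2])])
for w in blob(c['image'],(0,0,110),(180,60,255),(220,100,340,300),60): print('steel',w,px(c,*w[0],.0135).round(4))
# mat: cork mask hue
hsv=cv2.cvtColor(c['image'],cv2.COLOR_BGR2HSV);print(hsv[150,250],hsv[150,320],hsv[150,180],hsv[150,400])
# button from scene: red centroid/cover
d=snap('scene','c16');print([(w[0],w[1]) for w in blob(d['image'],(0,150,60),(6,255,255),(160,230,210,280),10)])
d=snap('side','s16');print([(w[0],w[1]) for w in blob(d['image'],(0,150,60),(6,255,255),(300,140,350,190),10)])
E
```

```text
[ 0.4378026  -0.34760487  0.13549462] 0.5191613850641075
([288.6, 147.0], 1492, ((288.5, 148.5), (95.0, 19.0), 90.0)) [[0.3474, -0.3646, 0.02], [0.3455, -0.348, 0.02], [0.4311, -0.3374, 0.02], [0.4331, -0.3555, 0.02]]
steel ([288.1, 230.2], 758, ((288.0, 230.5), (51.0, 14.0), 90.0)) [ 0.469  -0.3425  0.0135]
[ 17 129 209] [ 16 126 201] [ 17 109 136] [ 18 113 217]
[([182.3, 254.9], 133)]
[([323.3, 166.2], 74)]
```

Call:
move_arm(
  targets="0.3 1 0 -0.3;0.3 1 0 -0.3;0.3 1 0 -0.3;0.3 1 0 -0.3;0.3 1 0 -0.3;0.3 1 0 -0.3;0.3 1 0 -0.3;0.3 1 0 0;0.3 1 0 0;0.3 1 0 0",
  gripper=0,
)

```text
time_s: 24.18
tcp_pos: [0.5091, -0.0947, 0.1287]
ee_rot: [[-0.997, 0.071, -0.004], [0.071, 0.997, -0.0], [0.004, -0.0, -1.0]]
wrist_force: [1.3, 0.4, 0.3]
gripper_width: 0.005
gripper_force: 0.0
```

Call:
move_arm(
  targets="0.3 1 0 0;0.3 1 0 0;0.3 1 0 0;0.3 0.6 0 0;0.3 0 0 0;0.3 0 0 0;0.3 0 0 0;0.3 0 0 0;0.3 0 0 0;0 0 0 0",
)

```text
time_s: 25.02
tcp_pos: [0.5792, -0.0068, 0.1304]
ee_rot: [[-0.997, 0.073, 0.001], [0.073, 0.997, -0.0], [-0.001, -0.0, -1.0]]
wrist_force: [-0.4, 1.5, 0.1]
gripper_width: 0.003
gripper_force: 0.0
```

Call:
move_arm(
  targets="0.3 0 0 0;0.3 0 0 0;0.3 0 0 0;0.3 0 0 0;0.3 0 0 0;0.3 0 0 0;0.3 0 0 0;0.2 0 0 0;0 0 0 0;0 0 0 0",
)

```text
time_s: 25.85
tcp_pos: [0.636, -0.0057, 0.1304]
ee_rot: [[-0.997, 0.071, 0.001], [0.071, 0.997, 0.0], [-0.001, 0.0, -1.0]]
wrist_force: [0.7, 0.2, 0.3]
gripper_width: 0.004
gripper_force: 0.0
```

Call:
move_arm(
  targets="0.2 0 0 0;0.2 0 0 0;0.1 0 0 0;0 0 0 0;0 0 0 0",
)

```text
time_s: 26.27
tcp_pos: [0.6446, -0.0063, 0.1304]
ee_rot: [[-0.997, 0.072, -0.008], [0.072, 0.997, -0.001], [0.007, -0.001, -1.0]]
wrist_force: [-8.1, 0.2, 4.3]
gripper_width: 0.005
gripper_force: 4.1
```

```bash
python3 - <<'E'
from h import *
c=snap('side','s17');d=snap('scene','c17')
for f,cc in(('side',c),('scene',d)):
  for th in(1.2,1.4,1.5,1.6): print(f,th,[np.round(proj(cc,edge(th,y)),1).tolist() for y in(.135,-.135)])
g=c['image'].astype(int).sum(2);
# dark pixels map near left edge top corner in side, print columns as rows ascii
def asc(cc,u,v,n=14):
    g=cc['image'].astype(int).sum(2);u,v=int(u),int(v)
    for r in range(v-n,v+n): print(r,''.join('#' if g[r,x]<130 else('+' if g[r,x]<260 else '.') for x in range(u-n*2,u+n*2)))
asc(c,*proj(c,edge(1.5,.135)));print();asc(d,*proj(d,edge(1.5,.135)))
print(sense()['tcp_pos'],sense()['wrist_force'])
E
```

```text
side 1.2 [[262.0, 178.1], [312.7, 142.0]]
side 1.4 [[255.1, 173.3], [306.4, 138.0]]
side 1.5 [[251.6, 171.4], [303.2, 136.5]]
side 1.6 [[248.1, 169.9], [300.0, 135.4]]
scene 1.2 [[302.4, 193.4], [196.9, 230.1]]
scene 1.4 [[306.9, 199.4], [199.6, 237.1]]
scene 1.5 [[309.2, 203.0], [201.2, 241.2]]
scene 1.6 [[311.5, 207.1], [202.9, 245.7]]
157 ..............+###+.+######+.+##+...#+....+######++#####
158 .............####++#######+.###+..+#+...+#######+.+#####
159 ...........+###+.+#######.+###+..+#....+######+++++#####
160 ..........+####++######+++##+...#+....######++.++++#####
161 ........+###+..#######..###+..+#+...+######..+.++++#####
162 .......+####.+#######.+###+..+#+..+############+++.+####
163 .....+####+.#######+.+##+...#+...+############.......++#
164 ....+####.+######+.+###+..+#+..+######...####+.........+
165 ...+####++#######.+###+..+#...+#####+.......+...........
166 .+####..#######+.###+...#+..+######.....................
167 +####.+#######.+###+..+#+..+#####+......................
168 ###+.########.+###+..+#+.+######........................
169 ##.+#######..###+......+
[... 2032 characters left out ...]
..............
207 ###################+....................................
208 ###################+....................................
209 ##########++++#####...........++++......................
210 #######++++########........+++###+......................
211 #+++++++###########+....+++######+......................
212 ++++++#############+++++#########+......................
213 +++++######################++####+......................
214 +++#####################++...+###+......................
215 #####################+++.....+###.......................
216 ###################++........+##+.......................
[ 0.64461615 -0.00624505  0.13044814] [-8.1744566  -0.42494247  4.37447767]
```

Call:
move_arm(
  targets="-1 0 0.3 0;-1 0 0.3 0;-1 0.3 0.4 0;-0.6 1 0.5 0;0 1 0.5 0;0 1 0.4 0;0.2 1 0 0;0.4 1 0 0;0.5 1 0 0;0.5 1 0 0",
  gripper=60,
)

```text
time_s: 27.2
tcp_pos: [0.5988, 0.1784, 0.1915]
ee_rot: [[-0.998, 0.071, 0.002], [0.071, 0.998, 0.001], [-0.002, 0.001, -1.0]]
wrist_force: [0.8, -0.5, 1.1]
gripper_width: 0.651
gripper_force: 0.0
```

Call:
move_arm(
  targets="0.4 1 0 0;0.3 1 0 0;0.2 1 0 0;0.2 1 0 0;0 1 0 0;0 0.8 0 0;0 0 0 0;0 0 0 0",
)

```text
time_s: 27.87
tcp_pos: [0.6254, 0.323, 0.1902]
ee_rot: [[-0.998, 0.069, 0.0], [0.069, 0.998, 0.0], [-0.0, 0.0, -1.0]]
wrist_force: [-0.6, -0.7, 0.5]
gripper_width: 0.688
gripper_force: 0.0
```

```bash
cat >> h.py <<'E'
def packs(c,zt=.031,roi=None):
    im=c['image'];out=[]
    for w in blob(im,(0,0,150),(180,45,255),roi,60):
        bp=cv2.boxPoints(w[2]);P=np.array([px(c,*q,zt)[:2] for q in bp])
        out.append((w[0],w[1],px(c,*w[0],zt)[:2].round(4).tolist(),P.round(4).tolist()))
    return out
E
python3 - <<'E'
from h import *
s=sense();print(s['tcp_pos'],s['ee_rot'][0])
c=snap('wrist','w18')
for w in packs(c,roi=(0,0,560,262)):print(w)
E
```

```text
[0.62539599 0.32302818 0.19018192] [-9.97589435e-01  6.93914489e-02  3.81963210e-04]
([325.8, 113.8], 980, [0.5463, 0.3694], [[0.5534, 0.348], [0.526, 0.3616], [0.5393, 0.3903], [0.5674, 0.3773]])
([248.7, 119.9], 945, [0.5467, 0.2901], [[0.5577, 0.2698], [0.5276, 0.2807], [0.5362, 0.3097], [0.5667, 0.2995]])
([258.7, 214.7], 755, [0.6486, 0.2909], [[0.6454, 0.2695], [0.6266, 0.2936], [0.652, 0.3124], [0.6716, 0.2882]])
([502.9, 201.0], 274, [0.6518, 0.5606], [[0.6502, 0.5026], [0.6503, 0.6212], [0.6534, 0.6219], [0.6533, 0.503]])
([502.7, 228.6], 247, [0.6842, 0.5641], [[0.6828, 0.5026], [0.6829, 0.6266], [0.6855, 0.6272], [0.6855, 0.503]])
```

```bash
cat >> h.py <<'E'
def packs2(c,centers,zt=.031,R=.045,vth=60):
    hsv=cv2.cvtColor(c['image'],cv2.COLOR_BGR2HSV)
    wh=(hsv[...,1]<60)&(hsv[...,2]>120);bk=hsv[...,2]<vth
    for p in centers:
        u,v=proj(c,[p[0],p[1],zt]);rr=R/ (px(c,u+1,v,zt)-px(c,u,v,zt))[1]
        rr=abs(rr);m=np.zeros(wh.shape,np.uint8)
        cv2.circle(m,(int(u),int(v)),int(rr),1,-1)
        m=((wh|bk)&(m>0)).astype(np.uint8);m=cv2.morphologyEx(m,cv2.MORPH_OPEN,np.ones((3,3)))
        n,l,st,ce=cv2.connectedComponentsWithStats(m);k=l[int(v),int(u)]
        pts=np.argwhere(l==k)[:,::-1].astype(float)
        P=np.array([px(c,*q,zt)[:2] for q in pts],np.float32)
        (cx,cy),(a,b),an=cv2.minAreaRect(P*1000)
        C=np.cov(P.T);ev,V=np.linalg.eigh(C);d=V[:,1];
        print(p,'rect',round(cx/1000,4),round(cy/1000,4),round(a),round(b),round(an,1),'mean',P.mean(0).round(4),'axis',round(np.degrees(np.arctan2(d[1],d[0])),1),'std',np.sqrt(ev).round(4))
E
python3 - <<'E'
from h import *
c=load('w18');packs2(c,[(.5463,.3694),(.5467,.2901),(.6486,.2909)])
im=c['image']
hsv=cv2.cvtColor(im,cv2.COLOR_BGR2HSV)
for (u,v) in((325,113),(248,119),(258,214)):
    print()
    for r in range(v-34,v+36,3): print(''.join('W' if hsv[r,x,1]<60 and hsv[r,x,2]>120 else('#' if hsv[r,x,2]<60 else('+' if hsv[r,x,2]<130 else'.')) for x in range(u-40,u+40,2)))
E
```

```text
(0.5463, 0.3694) rect 0.5468 0.3689 33 49 64.2 mean [0.5478 0.3675] axis 162.0 std [0.0092 0.0125]
(0.5467, 0.2901) rect 0.5472 0.2904 50 32 71.5 mean [0.5469 0.2902] axis 72.1 std [0.0088 0.0138]
(0.6486, 0.2909) rect 0.6465 0.2932 33 53 39.6 mean [0.6463 0.2927] axis 131.9 std [0.0091 0.0145]

........................................
........................................
...................++...................
..................#####+................
................+#########+.............
...............+WW+######+#+##+.........
..............+WWWWWWW++#+++++++........
.........++++++WWWWWWWWWW++#++#+........
........++++++WWWWWWWWWWWWWWW++.........
........++++++WWWWWWWWWWWWWWWWW.........
........+...+WWWWWWWWWWWWWWWWW..........
............WWWWWWWWWWWWWWWWWW..........
...........+WWWWWWWWWWWWWWWWW...........
..........+WWWWWWWWWWWWWWWWWW...........
..........+WWWWWWWWWWWWWWWWW............
..........#+WWWWWWWWWWWWWWW.............
.........+####++WWWWWWWWWWW.............
.........#########+WWWWWWW..............
..........+##########++WW...............
.............++########+
[... 1450 characters left out ...]
...
................+WWWWWWW#######++.......
..............++WWWWWWWWW+#######.......
............++WWWWWWWWWWWWW######.......
...........++WWWWWWWWWWWWWWW+####.......
..........+WWWWWWWWWWWWWWWWWWW#+........
.........+#+WWWWWWWWWWWWWWWWWWW.........
.........####WWWWWWWWWWWWWWWW...........
.........+####+WWWWWWWWWWWWW............
..........++####WWWWWWWWWW..............
............+####+WWWWWW................
..............+####WWWW.................
................###+....................
........................................
........................................
........................................
........................................
#+......................................
```

```bash
python3 - <<'E'
from h import *
print(np.round(sense()['joints'],1))
c=load('w18')
for w in blob(c['image'],(100,120,40),(125,255,255),(0,0,560,262),60)+blob(c['image'],(5,200,100),(12,255,255),(0,0,560,262),150):print(w[0],w[1],px(c,*w[0],.03).round(3))
for p in([.587,.132,.06],[.522,.137,.06]):print(proj(c,p))
E
```

```text
[  40.4   30.    12.7    0.   -72.7 -134.4]
[346.8, 198.8] 1361 [0.638 0.389 0.03 ]
(np.float64(90.06237469332234), np.float64(174.09440746494423))
(np.float64(78.75970952422907), np.float64(104.44232743082581))
```

Call:
move_arm(
  targets="-0.3 -0.1 0 1;-0.3 -0.1 0 1;-0.3 -0.1 0 1;-0.3 -0.1 0 1;-0.3 -0.1 0 1;-0.3 -0.1 0 1;-0.3 -0.1 0 1;-0.3 -0.1 0 1;-0.3 -0.1 0 1;-0.3 -0.1 0 1",
)

```text
time_s: 28.75
tcp_pos: [0.5503, 0.2953, 0.1912]
ee_rot: [[-0.694, -0.72, 0.001], [-0.72, 0.694, 0.001], [-0.001, -0.0, -1.0]]
wrist_force: [0.2, -0.1, -0.2]
gripper_width: 0.689
gripper_force: 0.0
```

Call:
move_arm(
  targets="-0.14 -0.31 0 1;0 0 0 1;0 0 0 1;0 0 0 1;0 0 0 1;0 0 0 0.2;0 0 0 0;0 0 0 0",
)

```text
time_s: 29.42
tcp_pos: [0.5469, 0.2883, 0.1909]
ee_rot: [[-0.313, -0.95, 0.0], [-0.95, 0.313, 0.0], [-0.0, -0.0, -1.0]]
wrist_force: [-0.2, 0.1, -0.6]
gripper_width: 0.692
gripper_force: 0.0
```

Call:
move_arm(
  targets="0 0.08 -1 0;0 0 -1 0;0 0 -1 0;0 0 -1 0;0 0 -1 0;0 0 -1 0;0 0 -1 0;0 0 -0.6 0;0 0 -0.5 0;0 0 0 0",
)

```text
time_s: 30.25
tcp_pos: [0.545, 0.2892, -0.0149]
ee_rot: [[-0.312, -0.95, -0.005], [-0.95, 0.312, -0.004], [0.005, 0.003, -1.0]]
wrist_force: [-0.0, -1.1, 0.2]
gripper_width: 0.687
gripper_force: 0.0
```

Call:
move_arm(
  targets="0 0 0 0;0 0 0 0;0 0 0 0;0 0 0 0;0 0 0 0;0 0 0 0",
  gripper=20,
)

```text
time_s: 30.75
tcp_pos: [0.5471, 0.2912, -0.011]
ee_rot: [[-0.31, -0.951, 0.001], [-0.951, 0.31, 0.001], [-0.001, -0.001, -1.0]]
wrist_force: [-0.3, 0.1, 2.4]
gripper_width: 0.357
gripper_force: 30.0
```

Call:
move_arm(
  targets="0 0 1 0;0 0 1 -1;0 0 1 -1;0 0 1 -1;0 0 1 -1;0 0 1 -1;0 -0.5 0.4 -1;0 -0.5 0 -1;0 -0.5 0 -1;0 -0.5 0 -1",
)

```text
time_s: 31.58
tcp_pos: [0.5463, 0.2403, 0.1484]
ee_rot: [[-0.894, -0.449, -0.0], [-0.449, 0.894, 0.001], [-0.0, 0.0, -1.0]]
wrist_force: [0.1, 0.1, -0.9]
gripper_width: 0.355
gripper_force: 30.0
```

Call:
move_arm(
  targets="0 -1 0 -1;0 -1 0 -1;0 -1 0 -1;0 -1 0 -1;0 -1 0 -1;0 -1 0 -1;0 0 0 -0.2;0 0 0 0;0 0 0 0",
)

```text
time_s: 32.33
tcp_pos: [0.5467, 0.091, 0.1482]
ee_rot: [[-0.998, 0.071, 0.0], [0.071, 0.998, 0.0], [-0.0, 0.0, -1.0]]
wrist_force: [0.2, 0.4, -1.5]
gripper_width: 0.352
gripper_force: 30.0
```

```bash
python3 - <<'E'
from h import *
s=sense();print(s['tcp_pos'],s['ee_rot'][0],s['gripper_width'])
c=snap('wrist','w19')
hsv=cv2.cvtColor(c['image'],cv2.COLOR_BGR2HSV)
C0=NOT+.065*XA;YA=np.array([.0698,.9976])
B=lambda x,y,z:np.array([*(C0+x*XA+y*YA),z])
print('corner',proj(c,B(-.065,.14,.06)),'pred bays',[np.round(proj(c,B(-.008,y,.022)),0).tolist() for y in(.09,.03,-.03,-.09)])
v=hsv[...,2]
for r in range(60,262,4): print(r,''.join('.' if hsv[r,x,1]>80 and v[r,x]>90 else '0123456789'[min(9,v[r,x]//12)] for x in range(90,560,4)))
E
```

```text
[0.54673593 0.09097381 0.1482442 ] [-9.97503234e-01  7.06203636e-02  2.51438616e-04] 0.3515405041175256
corner (np.float64(337.35667897351533), np.float64(189.7337484000803)) pred bays [[281.0, 236.0], [222.0, 236.0], [164.0, 237.0], [106.0, 237.0]]
60 ...............................................................................................................44.....
64 ..............................................................................................................444.....
68 ...............................................................................................................345....
72 ................................................................................................................346...
76 ................................................................................................................444...
80 .................................................................................................................344..
84 ...................................................................................................................
[... 4712 characters left out ...]
22222333222223223222232223599......................................................77
244 22222222222322203222222322222222222232234323323322233322222599.....................................................877
248 22222222222222222232222322222322323222124844444444444443562159.....................................................677
252 22222222221222212333222232322222222222222999999999999999992119...................................21...............9777
256 22222222212222223333223222222223323221222999999999999999992139................................9994223.............7555
260 22224221233223233322332332332222322321222999999999999999982224.....555555555545555544555453..999997222............1221
```

Call:
move_arm(
  targets="0.8 -0.16 0 0;0.74 -0.16 0 0;0 0 -1 0;0 0 -1 0;0 0 -1 0;0 0 -1 0;0 0 -0.8 0;0 0 -0.4 0;0 0 0 0;0 0 0 0",
)

```text
time_s: 33.22
tcp_pos: [0.5856, 0.0835, 0.0183]
ee_rot: [[-0.998, 0.07, 0.0], [0.07, 0.998, -0.0], [-0.0, -0.0, -1.0]]
wrist_force: [0.2, -0.2, -0.9]
gripper_width: 0.352
gripper_force: 30.0
```

Call:
move_arm(
  targets="0 0 -0.15 0;0 0 -0.15 0;0 0 -0.15 0;0 0 -0.15 0;0 0 0 0;0 0 0 0",
)

```text
time_s: 33.72
tcp_pos: [0.5852, 0.0827, 0.0031]
ee_rot: [[-0.997, 0.071, -0.0], [0.071, 0.997, -0.0], [0.0, -0.0, -1.0]]
wrist_force: [-0.7, -0.6, -0.9]
gripper_width: 0.355
gripper_force: 30.0
```

Call:
move_arm(
  targets="0 0 -0.06 0;0 0 0 0",
)

```text
time_s: 33.88
tcp_pos: [0.5852, 0.0828, 0.0016]
ee_rot: [[-0.997, 0.071, -0.0], [0.071, 0.997, 0.0], [0.0, 0.0, -1.0]]
wrist_force: [-0.2, 0.4, -1.6]
gripper_width: 0.352
gripper_force: 30.0
```

Call:
move_arm(
  targets="0 0 0 0;0 0 0 0;0 0 0 0;0 0 0 0;0 0 0.5 0;0 0 1 0;0 0 1 0;0 0 1 0;0 0 1 0;0 0 1 0",
  gripper=43,
)

```text
time_s: 34.72
tcp_pos: [0.5851, 0.0828, 0.1406]
ee_rot: [[-0.997, 0.071, 0.0], [0.071, 0.997, 0.0], [-0.0, 0.0, -1.0]]
wrist_force: [0.5, -0.3, 0.2]
gripper_width: 0.495
gripper_force: 0.0
```

Call:
move_arm(
  targets="-0.4 1 0.3 0;-0.2 1 0.3 0;0 1 0.3 0;0 1 0.3 0;0.2 1 0 0;0.4 1 0 0;0.4 1 0 0;0.4 1 0 0;0.2 1 0 0;0 0 0 0",
  gripper=60,
)

```text
time_s: 35.55
tcp_pos: [0.6109, 0.3119, 0.1681]
ee_rot: [[-0.998, 0.068, 0.001], [0.068, 0.998, 0.001], [-0.001, 0.001, -1.0]]
wrist_force: [-0.5, -0.0, -0.5]
gripper_width: 0.691
gripper_force: 0.0
```

```bash
python3 - <<'E'
from h import *
s=sense();print(s['tcp_pos'],s['ee_rot'][0])
c=snap('wrist','w20')
for w in packs(c,roi=(120,0,450,262)):print(w[:3])
packs2(c,[(.5468,.369),(.6465,.2925)])
E
```

```text
[0.61087344 0.31185261 0.168052  ] [-9.97674493e-01  6.81558260e-02  6.23740732e-04]
([340.2, 128.1], 1073, [0.5461, 0.369])
([268.4, 232.8], 825, [0.6484, 0.2906])
(0.5468, 0.369) rect 0.5504 0.3666 33 41 64.2 mean [0.5494 0.367 ] axis 146.8 std [0.0092 0.0115]
(0.6465, 0.2925) rect 0.646 0.2933 34 54 41.7 mean [0.6457 0.2923] axis 134.0 std [0.0092 0.0146]
```

Call:
move_arm(
  targets="-0.57 0.49 0 -1;-0.5 0.45 0 -1;-0.5 0.45 0 -1;-0.5 0.45 0 -1;-0.5 0.45 -0.2 -0.4;0 0 -1 0;0 0 -1 0;0 0 -1 0;0 0 -1 0;0 0 0 0",
)

```text
time_s: 36.43
tcp_pos: [0.5426, 0.3615, 0.0587]
ee_rot: [[-0.897, 0.441, -0.009], [0.441, 0.897, -0.007], [0.005, -0.01, -1.0]]
wrist_force: [-0.6, -0.8, -0.4]
gripper_width: 0.689
gripper_force: 0.0
```

Call:
move_arm(
  targets="0 0 -1 0;0 0 -1 0;0 0 -0.6 0;0 0 -0.35 0;0 0 0 0;0 0 0 0",
)

```text
time_s: 36.93
tcp_pos: [0.5467, 0.3653, -0.0084]
ee_rot: [[-0.898, 0.44, 0.001], [0.44, 0.898, 0.001], [-0.001, 0.001, -1.0]]
wrist_force: [-0.1, -0.4, 0.4]
gripper_width: 0.689
gripper_force: 0.0
```

Call:
move_arm(
  targets="0 0 0 0;0 0 0 0;0 0 0 0;0 0 0 0;0 0 0 0;0 0 0 0",
  gripper=20,
)

```text
time_s: 37.43
tcp_pos: [0.5466, 0.3658, -0.0088]
ee_rot: [[-0.898, 0.439, 0.002], [0.439, 0.898, 0.001], [-0.001, 0.002, -1.0]]
wrist_force: [0.6, 0.7, 1.3]
gripper_width: 0.354
gripper_force: 30.0
```

Call:
move_arm(
  targets="0 0 1 0;0 0 1 0;0 0 1 0;0 0 1 1;0 -0.5 1 1;0 -1 1 1;0 -1 0 1;0 -1 0 0.4;0 -1 0 0;0 -1 0 0",
)

```text
time_s: 38.27
tcp_pos: [0.5452, 0.2262, 0.1402]
ee_rot: [[-0.997, 0.071, -0.001], [0.071, 0.997, -0.0], [0.001, -0.0, -1.0]]
wrist_force: [0.8, -0.2, -1.6]
gripper_width: 0.349
gripper_force: 30.0
```

Call:
move_arm(
  targets="0 -1 0 0;0 -1 0 0;0 -1 0 0;0 -1 0 0;0.3 -1 0 0;0.3 -1 0 0;0.4 -1 0 0;0.4 -1 0 0;0 0 0 0;0 0 0 0",
)

```text
time_s: 39.1
tcp_pos: [0.5806, 0.0263, 0.1397]
ee_rot: [[-0.997, 0.074, -0.002], [0.074, 0.997, -0.0], [0.002, -0.0, -1.0]]
wrist_force: [-0.8, -0.1, -0.5]
gripper_width: 0.351
gripper_force: 30.0
```

Call:
move_arm(
  targets="0.04 -0.1 0 0;0 0 -1 0;0 0 -1 0;0 0 -1 0;0 0 -1 0;0 0 -0.7 0;0 0 -0.25 0;0 0 0 0;0 0 0 0",
)

```text
time_s: 39.85
tcp_pos: [0.5825, 0.0258, 0.0173]
ee_rot: [[-0.998, 0.07, 0.001], [0.07, 0.998, -0.0], [-0.001, -0.0, -1.0]]
wrist_force: [-0.2, 0.4, -0.5]
gripper_width: 0.354
gripper_force: 30.0
```

Call:
move_arm(
  targets="0 0 -0.15 0;0 0 -0.15 0;0 0 -0.15 0;0 0 -0.1 0;0 0 0 0;0 0 0 0",
)

```text
time_s: 40.35
tcp_pos: [0.5822, 0.0251, 0.0032]
ee_rot: [[-0.997, 0.071, 0.001], [0.071, 0.997, 0.0], [-0.001, 0.0, -1.0]]
wrist_force: [-0.2, 0.6, 0.0]
gripper_width: 0.351
gripper_force: 30.0
```

Call:
move_arm(
  targets="0 0 0 0;0 0 0 0;0 0 0 0;0 0 0 0;0 0 0.5 0;0 0 1 0;0 0 1 0;0 0 1 0;0 0 1 0;0 0 1 0",
  gripper=43,
)

```text
time_s: 41.18
tcp_pos: [0.5817, 0.025, 0.1417]
ee_rot: [[-0.997, 0.071, -0.0], [0.071, 0.997, 0.0], [0.0, 0.0, -1.0]]
wrist_force: [0.2, 0.2, -0.6]
gripper_width: 0.495
gripper_force: 0.0
```

Call:
move_arm(
  targets="-0.4 1 0.3 0;-0.2 1 0.3 0;0 1 0.3 0;0 1 0.3 0;0.2 1 0 0;0.4 1 0 0;0.4 1 0 0;0.4 1 0 0;0.5 1 0 0;0.5 1 0 0",
  gripper=60,
)

```text
time_s: 42.02
tcp_pos: [0.6272, 0.2763, 0.1704]
ee_rot: [[-0.997, 0.071, -0.0], [0.071, 0.997, -0.0], [0.0, -0.0, -1.0]]
wrist_force: [-0.4, -0.2, -0.4]
gripper_width: 0.692
gripper_force: 0.0
```

Call:
move_arm(
  targets="0 0.8 0 0;0 0 0 0;0 0 0 0",
)

```text
time_s: 42.27
tcp_pos: [0.6262, 0.2959, 0.1695]
ee_rot: [[-0.998, 0.07, -0.001], [0.07, 0.998, -0.001], [0.001, -0.001, -1.0]]
wrist_force: [0.1, 0.5, 0.2]
gripper_width: 0.693
gripper_force: 0.0
```

```bash
python3 - <<'E'
from h import *
s=sense();print(s['tcp_pos'],s['ee_rot'][0])
c=snap('wrist','w21')
for w in packs(c,roi=(0,0,450,262)):print(w)
packs2(c,[(.6465,.2925)])
E
```

```text
[0.6262184  0.2959199  0.16953715] [-0.99756498  0.0697284  -0.0014343 ]
([51.0, 163.0], 128, [0.5748, 0.063], [[0.5685, 0.0596], [0.5692, 0.0696], [0.584, 0.0656], [0.5833, 0.0555]])
([10.9, 173.2], 677, [0.582, 0.0197], [[0.5952, 0.0042], [0.5663, 0.0134], [0.568, 0.0384], [0.597, 0.0298]])
([282.9, 218.0], 840, [0.6486, 0.2909], [[0.6459, 0.2692], [0.6267, 0.2933], [0.6519, 0.3125], [0.672, 0.2882]])
(0.6465, 0.2925) rect 0.6469 0.2925 34 53 41.6 mean [0.6465 0.2921] axis 132.4 std [0.0092 0.0144]
```

Call:
move_arm(
  targets="0.2 -0.05 0 -1;0.2 -0.05 0 -1;0.2 -0.05 0 -1;0.2 -0.02 0 -1;0.06 0 0 -1;0 0 0 -1;0 0 0 -1;0 0 0 -1;0 0 0 -1;0 0 0 -0.1",
)

```text
time_s: 43.15
tcp_pos: [0.6482, 0.2895, 0.171]
ee_rot: [[-0.646, 0.763, 0.0], [0.763, 0.646, 0.0], [0.0, 0.0, -1.0]]
wrist_force: [-0.0, 0.2, -0.5]
gripper_width: 0.693
gripper_force: 0.0
```

Call:
move_arm(
  targets="0 0 -1 0;0 0 -1 0;0 0 -1 0;0 0 -1 0;0 0 -1 0;0 0 -1 0;0 0 -0.7 0;0 0 -0.5 0;0 0 0 0;0 0 0 0",
)

```text
time_s: 43.98
tcp_pos: [0.6486, 0.2904, -0.0094]
ee_rot: [[-0.649, 0.761, -0.0], [0.761, 0.649, -0.001], [-0.0, -0.0, -1.0]]
wrist_force: [0.5, -0.1, 0.2]
gripper_width: 0.691
gripper_force: 0.0
```

Call:
move_arm(
  targets="0 0 0 0;0 0 0 0;0 0 0 0;0 0 0 0;0 0 0 0;0 0 0 0",
  gripper=20,
)

```text
time_s: 44.48
tcp_pos: [0.6489, 0.2912, -0.0089]
ee_rot: [[-0.649, 0.761, 0.001], [0.761, 0.649, 0.001], [-0.0, 0.001, -1.0]]
wrist_force: [1.2, 0.4, 1.5]
gripper_width: 0.35
gripper_force: 29.9
```

Call:
move_arm(
  targets="0 0 1 0;0 0 1 0;0 0 1 0;-0.5 0 1 1;-0.5 -0.5 1 1;-0.5 -0.6 1 1;-0.5 -1 0 1;-0.5 -1 0 1;-0.3 -1 0 1;0 -1 0 1",
)

```text
time_s: 45.32
tcp_pos: [0.5764, 0.1622, 0.1407]
ee_rot: [[-0.969, 0.247, -0.001], [0.247, 0.969, 0.0], [0.001, -0.0, -1.0]]
wrist_force: [0.4, -0.7, -0.8]
gripper_width: 0.351
gripper_force: 29.9
```

Call:
move_arm(
  targets="0 -1 0 1;0 -1 0 1;0 -1 0 0.1;0 -1 0 0;0 -1 0 0;0 -1 0 0;0 -1 0 0;0 -1 0 0;0 0 0 0;0 0 0 0",
)

```text
time_s: 46.15
tcp_pos: [0.578, -0.0378, 0.1402]
ee_rot: [[-0.997, 0.074, -0.001], [0.074, 0.997, 0.0], [0.001, 0.0, -1.0]]
wrist_force: [0.1, 0.3, -0.5]
gripper_width: 0.351
gripper_force: 29.9
```

Call:
move_arm(
  targets="-0.04 0.02 0 0;0 0 -1 0;0 0 -1 0;0 0 -1 0;0 0 -1 0;0 0 -0.7 0;0 0 -0.25 0;0 0 0 0;0 0 0 0",
)

```text
time_s: 46.9
tcp_pos: [0.5782, -0.0355, 0.0173]
ee_rot: [[-0.998, 0.07, 0.001], [0.07, 0.998, -0.0], [-0.001, -0.0, -1.0]]
wrist_force: [-0.5, -0.3, -0.8]
gripper_width: 0.351
gripper_force: 29.9
```

Call:
move_arm(
  targets="0 0 -0.15 0;0 0 -0.15 0;0 0 -0.15 0;0 0 -0.1 0;0 0 0 0;0 0 0 0",
)

```text
time_s: 47.4
tcp_pos: [0.5776, -0.0362, 0.003]
ee_rot: [[-0.997, 0.071, 0.0], [0.071, 0.997, 0.0], [-0.0, 0.0, -1.0]]
wrist_force: [0.7, 0.3, -0.1]
gripper_width: 0.352
gripper_force: 29.9
```

Call:
move_arm(
  targets="0 0 0 0;0 0 0 0;0 0 0 0;0 0 0 0;0 0 0.5 0;0 0 1 0;0 0 1 0;0 0 1 0;0 0 1 0;0 0 1 0",
  gripper=43,
)

```text
time_s: 48.23
tcp_pos: [0.5773, -0.0362, 0.1417]
ee_rot: [[-0.997, 0.071, 0.0], [0.071, 0.997, 0.0], [-0.0, 0.0, -1.0]]
wrist_force: [1.5, 0.3, -0.4]
gripper_width: 0.493
gripper_force: 0.0
```

Call:
move_arm(
  targets="-0.5 0.5 0.5 0;-0.5 1 0.5 0;0 0.5 0.5 0;0 0 0.5 0;0 0 0 0;0 0 0 0",
)

```text
time_s: 48.73
tcp_pos: [0.5526, 0.0141, 0.1908]
ee_rot: [[-0.997, 0.071, 0.001], [0.071, 0.997, 0.001], [-0.001, 0.001, -1.0]]
wrist_force: [-0.1, -0.5, -1.0]
gripper_width: 0.49
gripper_force: 0.0
```

```bash
python3 - <<'E'
from h import *
s=sense();print(s['tcp_pos'],s['ee_rot'][0])
c=snap('wrist','w22')
C0=NOT+.065*XA;YA=np.array([.0698,.9976])
for zt in(.043,):
  for w in packs(c,zt,roi=(0,0,560,262)):
    p=np.array(w[2]);d=p-C0;Q=np.array(w[3]);e=Q[1]-Q[0];f=Q[2]-Q[1]
    print(w[0],w[1],'box xy',round(d@XA,4),round(d@YA,4),'sides',np.linalg.norm(e).round(4),np.linalg.norm(f).round(4),'ang',np.degrees(np.arctan2(e[1],e[0])).round(1))
sc=snap('scene','c22')
for z in(.031,):
  for w in blob(sc['image'],(0,0,150),(180,50,255),(60,110,500,400),15):print(w[0],w[1],px(sc,*w[0],z)[:2].round(3))
E
```

```text
[0.55261157 0.01409169 0.1907521 ] [-0.99747046  0.0710709   0.00127008]
[65.7, 178.4] 1022 box xy -0.0535 -0.2107 sides 0.0594 0.024 ang 95.0
[266.2, 170.0] 191 box xy -0.0618 -0.0012 sides 0.0041 0.0414 ang 174.4
[370.1, 187.9] 909 box xy -0.0428 0.1078 sides 0.0981 0.1226 ang 169.6
[297.5, 218.5] 838 box xy -0.0092 0.0317 sides 0.031 0.0306 ang 85.9
[350.7, 218.4] 858 box xy -0.0092 0.0892 sides 0.0332 0.0307 ang 85.9
[242.0, 219.5] 826 box xy -0.0082 -0.0284 sides 0.0321 0.0306 ang 85.9
[77.6, 236.7] 72 box xy 0.0112 -0.21 sides 0.0039 0.0234 ang 97.3
[193.2, 120.2] 343 [0.097 0.01 ]
[282.6, 224.8] 24 [0.588 0.085]
[262.7, 231.9] 27 [0.584 0.026]
[243.4, 239.1] 17 [ 0.581 -0.03 ]
[120.6, 257.0] 78 [ 0.484 -0.34 ]
[291.5, 293.9] 1687 [0.78  0.011]
[317.3, 324.2] 419 [0.876 0.03 ]
[403.5, 290.0] 18 [0.897 0.265]
[340.3, 346.4] 506 [0.947 0.051]
[123.0, 298.8] 43 [ 0.602 -0.367]
[132.1, 300.7] 17 [ 0.617 -0.348]
```

Call:
move_arm(
  targets="0.5 -0.3 0.3 0;1 -0.3 0 0;1 -0.3 0 0;1 -0.1 0 0;1 0 0 0;1 0 0 0;0.7 0 -0.5 0;0 0 -1 0;0 0 -1 0;0 0 0 0",
  gripper=0,
)

```text
time_s: 49.67
tcp_pos: [0.7032, -0.0119, 0.1268]
ee_rot: [[-0.997, 0.073, -0.015], [0.073, 0.997, -0.0], [0.015, -0.001, -1.0]]
wrist_force: [-0.9, -1.1, -2.4]
gripper_width: 0.005
gripper_force: 0.0
```

Call:
move_arm(
  targets="-0.4 0 0 0;-0.4 0.03 0 0;-0.4 0.03 0 0;-0.4 0.03 0 0;-0.4 0.03 0 0;-0.4 0.03 0 0;-0.4 0.03 -0.1 0;-0.4 0.03 -0.2 0;-0.4 0.03 -0.2 0;0 0 0 0",
)

```text
time_s: 50.5
tcp_pos: [0.6159, -0.0055, 0.1233]
ee_rot: [[-0.997, 0.072, -0.001], [0.072, 0.997, -0.0], [0.001, -0.0, -1.0]]
wrist_force: [-0.5, -0.2, 0.5]
gripper_width: 0.003
gripper_force: 0.0
```

Call:
move_arm(
  targets="-0.27 0.02 -0.2 0;-0.27 0.02 -0.2 0;-0.27 0.02 -0.2 0;-0.27 0.02 -0.25 0;-0.2 0.01 -0.25 0;-0.2 0.01 -0.25 0;-0.15 0.01 -0.25 0;-0.13 0 -0.25 0;0 0 0 0;0 0 0 0",
)

```text
time_s: 51.33
tcp_pos: [0.5725, -0.0026, 0.0758]
ee_rot: [[-0.997, 0.071, -0.003], [0.071, 0.997, -0.001], [0.003, -0.001, -1.0]]
wrist_force: [-0.2, 0.4, 0.3]
gripper_width: 0.005
gripper_force: 0.0
```

```bash
python3 - <<'E'
from h import *
print(sense()['tcp_pos'],sense()['wrist_force'])
c=snap('side','s23')
for th in(0,.2,.4,.6,.8,1.,1.2,1.6): print(th,[np.round(proj(c,edge(th,y)),1).tolist() for y in(.135,-.135)])
u,v=map(int,proj(c,edge(.5,.135)))
g=c['image'].astype(int).sum(2)
for r in range(v-25,v+40): print(r,''.join('#' if g[r,x]<130 else('+' if g[r,x]<260 else '.') for x in range(u-30,u+30)))
E
```

```text
[ 0.57245539 -0.00261731  0.07575532] [-0.15817471  0.40905538  0.29123758]
0 [[285.4, 222.0], [331.6, 180.9]]
0.2 [[284.8, 214.8], [331.6, 174.2]]
0.4 [[282.7, 207.0], [330.2, 167.1]]
0.6 [[279.2, 199.1], [327.5, 160.0]]
0.8 [[274.4, 191.4], [323.5, 153.3]]
1.0 [[268.6, 184.3], [318.5, 147.1]]
1.2 [[262.0, 178.1], [312.7, 142.0]]
1.6 [[248.1, 169.9], [300.0, 135.4]]
178 .................................##################+++++....
179 .................................+#################++++++++.
180 ................................##++.+###+#########++++++++.
181 ..............................+##++.....+.#########++++++++.
182 .......++....................+##++.......+#########+++++++++
183 ......+++...................+##+.........+#########+++++++++
184 .....++++.................+##++.........+++#######+++++++++#
185 ....++++.................+##++.........+++++++###+++..++.+##
186 ....+++++...............+##+.........++++++++++++++...+.+###
187 ....+++++.++..........+##++.........+++++++++++++++.++.+####
188 ..+++++++++..........+##++.........+++++++++++++++++++######
189 .++++++++++
[... 2794 characters left out ...]
............++++++++++++++++++....................
233 .........................++++++++++++++.....................
234 ...........................++++++++++.......................
235 .............................+++++++........................
236 ...............................++++.........................
237 .................................+..........................
238 ............................................................
239 ............................................................
240 ............................................................
241 ............................................................
242 ............................................................
```

Call:
move_arm(
  targets="-0.15 0 -0.25 0;-0.15 0 -0.25 0;-0.1 0 -0.25 0;-0.15 0 -0.2 0;-0.15 0 -0.2 0;-0.15 0 -0.15 0;0 0 -0.1 0;0 0 0 0;0 0 0 0",
)

```text
time_s: 52.13
tcp_pos: [0.5507, -0.0027, 0.0407]
ee_rot: [[-0.997, 0.072, -0.003], [0.072, 0.997, -0.0], [0.003, -0.001, -1.0]]
wrist_force: [-0.7, 0.3, 0.6]
gripper_width: 0.009
gripper_force: 0.0
```

Call:
move_arm(
  targets="-0.2 0 0 0;0 0 -0.08 0;0 0 -0.05 0;0 0 0 0;0 0 0 0",
)

```text
time_s: 52.55
tcp_pos: [0.546, -0.0026, 0.039]
ee_rot: [[-0.997, 0.071, -0.002], [0.071, 0.997, -0.001], [0.002, -0.001, -1.0]]
wrist_force: [-3.9, 2.0, 5.8]
gripper_width: 0.008
gripper_force: 3.4
```

Call:
move_arm(
  targets="0 0 -0.04 0;0 0 0 0;0 0 0 0",
)

```text
time_s: 52.8
tcp_pos: [0.546, -0.0026, 0.0389]
ee_rot: [[-0.997, 0.071, -0.002], [0.071, 0.997, -0.001], [0.002, -0.001, -1.0]]
wrist_force: [-6.5, 0.9, 11.8]
gripper_width: 0.002
gripper_force: 6.0
```

Call:
move_arm(
  targets="0 0 0.5 0;0 0 1 0;0 0 1 0;0 0 1 0;-1 0 1 0;-1 0 0 0;-1 0 0 0;0 0 0 0",
)

```text
time_s: 53.47
tcp_pos: [0.4675, -0.0029, 0.1499]
ee_rot: [[-0.997, 0.072, -0.003], [0.072, 0.997, 0.001], [0.003, 0.001, -1.0]]
wrist_force: [-1.1, -0.0, -0.4]
gripper_width: 0.006
gripper_force: 0.0
```

```bash
python3 - <<'E'
from h import *
print(sense()['tcp_pos'])
c=snap('scene','c24');d=snap('side','s24')
a=load('scene0')['image'].astype(int);b=c['image'].astype(int)
print('strip',[(w[0],w[1]) for w in blob(c['image'],(0,0,120),(180,70,255),(228,200,262,225),4)])
for col in(280,290,300,215,225): print(col,[abs(int(a[r,col].sum()-b[r,col].sum())) for r in range(190,240,3)])
a=load('side0')['image'].astype(int);b=d['image'].astype(int)
for col in(285,270,260): print('s',col,[abs(int(a[r,col].sum()-b[r,col].sum())) for r in range(185,235,3)])
print('cap',[(w[0],w[1]) for w in blob(d['image'],(0,150,60),(6,255,255),(300,140,350,190),10)])
E
```

```text
[ 0.4674961  -0.00294234  0.14991115]
strip [([243.8, 213.6], 39)]
280 [30, 30, 29, 28, 7, 23, 22, 21, 21, 104, 246, 238, 233, 59, 17, 16, 22]
290 [32, 31, 23, 9, 14, 20, 17, 18, 16, 19, 14, 31, 27, 12, 19, 17, 10]
300 [29, 31, 31, 30, 31, 28, 34, 30, 26, 13, 11, 12, 23, 20, 24, 13, 25]
215 [31, 34, 26, 23, 27, 33, 22, 176, 179, 174, 165, 63, 14, 27, 16, 21, 23]
225 [30, 30, 29, 26, 28, 31, 30, 34, 29, 26, 15, 19, 23, 28, 22, 18, 16]
s 285 [9, 8, 6, 6, 4, 11, 228, 167, 173, 103, 10, 2, 3, 4, 2, 1, 4]
s 270 [8, 9, 1, 7, 7, 0, 5, 3, 10, 4, 5, 3, 12, 5, 9, 6, 12]
s 260 [3, 3, 1, 12, 4, 4, 4, 2, 2, 3, 7, 6, 7, 5, 11, 11, 14]
cap [([320.9, 168.4], 15)]
```

Call:
move_arm(
  targets="0.5 -1 0 0.6;0.5 -1 0 0.6;0.5 -1 0 0.6;0.5 -1 0 0.6;0.5 -1 0 0.6;0.5 -1 0 0.6;0.5 -1 0 0.6;0.5 -0.66 0 0.6;0.26 0 0 0.6;0 0 0 0.6",
  gripper=58,
)

```text
time_s: 54.4
tcp_pos: [0.5807, -0.1957, 0.1483]
ee_rot: [[-0.899, -0.438, -0.001], [-0.438, 0.899, -0.0], [0.001, -0.0, -1.0]]
wrist_force: [-0.8, 0.1, 0.5]
gripper_width: 0.636
gripper_force: 0.0
```

Call:
move_arm(
  targets="0 0 -1 0;0 0 -1 0;0 0 -1 0;0 0 -1 0;0 0 0 0;0 0 0 0",
)

```text
time_s: 54.9
tcp_pos: [0.5784, -0.1942, 0.0482]
ee_rot: [[-0.899, -0.437, -0.004], [-0.437, 0.899, -0.0], [0.004, 0.002, -1.0]]
wrist_force: [0.2, -0.5, 0.7]
gripper_width: 0.666
gripper_force: 0.0
```

```bash
python3 - <<'E'
from h import *
s=sense();print(s['tcp_pos'],s['ee_rot'][0],np.round(s['joints'],1),s['gripper_width'])
E
```

```text
[ 0.57843438 -0.19424368  0.04819963] [-0.89937155 -0.43716793 -0.00387339] [ -3.4  28.6 -12.1   0.  -49.6 -60.7] 0.6663659402083768
```

Call:
move_arm(
  targets="-0.16 0 -0.3 0;0 0 -0.3 0;0 0 0 0;0 0 0 0",
)

```text
time_s: 55.23
tcp_pos: [0.5749, -0.194, 0.0353]
ee_rot: [[-0.899, -0.437, 0.001], [-0.437, 0.899, -0.0], [-0.0, -0.0, -1.0]]
wrist_force: [-0.7, -0.1, 0.4]
gripper_width: 0.664
gripper_force: 0.0
```

Call:
move_arm(
  targets="0 0 0 0;0 0 0 0;0 0 0 0;0 0 0 0;0 0 0 0",
  gripper=30,
)

```text
time_s: 55.65
tcp_pos: [0.5746, -0.1933, 0.0353]
ee_rot: [[-0.899, -0.437, -0.0], [-0.437, 0.899, 0.001], [-0.0, 0.001, -1.0]]
wrist_force: [-0.6, 2.9, 3.0]
gripper_width: 0.448
gripper_force: 30.0
```

Call:
move_arm(
  targets="0 0 0 -1;0 0 0 -1;0 0 0 -1;0 0 0 -1;0 0 0 -1;0 0 0 -1;0 0 0 -1;0 0 0 -1;0 0 0 -1;0 0 0 -1",
)

```text
time_s: 56.48
tcp_pos: [0.5746, -0.1938, 0.0358]
ee_rot: [[-0.912, 0.411, -0.0], [0.411, 0.912, -0.0], [0.0, -0.0, -1.0]]
wrist_force: [-1.4, 0.8, 4.2]
gripper_width: 0.449
gripper_force: 30.0
```

Call:
move_arm(
  targets="0 0 0 -0.6;0 0 0.1 0;0 0 0.1 0;0 0 0.1 0;0 0 0 0",
)

```text
time_s: 56.9
tcp_pos: [0.5745, -0.1938, 0.0423]
ee_rot: [[-0.891, 0.455, -0.0], [0.455, 0.891, 0.0], [0.0, 0.0, -1.0]]
wrist_force: [-2.6, 2.5, 1.4]
gripper_width: 0.447
gripper_force: 30.0
```

Call:
move_arm(
  targets="0 0 0 0;0 0 0 0;0 0 0 0;0 0 0 0;0 0 1 0;0 0 1 0;0 0 1 0;0 0 1 0;0 0 1 0;0 0 1 0",
  gripper=60,
)

```text
time_s: 57.73
tcp_pos: [0.5747, -0.194, 0.1937]
ee_rot: [[-0.89, 0.455, 0.0], [0.455, 0.89, -0.0], [-0.0, 0.0, -1.0]]
wrist_force: [-0.1, -0.3, -0.9]
gripper_width: 0.687
gripper_force: 0.0
```

Call:
move_arm(
  targets="-1 -0.2 0 0.6;-1 -0.2 0 0.6;-1 -0.2 0 0.6;-1 -0.2 0 0.6;0 -1 0 0.6;0 -1 0 0.6;0 -1 0 0.6;0 0 0 0.6;0 0 0 0.5;0 0 0 0",
)

```text
time_s: 58.57
tcp_pos: [0.4746, -0.2896, 0.1922]
ee_rot: [[-1.0, 0.011, -0.0], [0.011, 1.0, -0.0], [0.0, -0.0, -1.0]]
wrist_force: [0.2, 0.0, -0.4]
gripper_width: 0.691
gripper_force: 0.0
```

```bash
python3 - <<'E'
from h import *
s=sense();print(s['tcp_pos'],s['ee_rot'][0])
c=snap('scene','c25');d=snap('side','s25');e=snap('wrist','w25')
for n,q,r in(('scene',c,(160,230,210,280)),('side',d,(300,140,350,190))):
    print(n,[(w[0],w[1]) for w in blob(q['image'],(0,150,60),(6,255,255),r,10)])
print('strip',[(w[0],w[1]) for w in blob(c['image'],(0,0,120),(180,70,255),(228,200,262,225),4)])
w=[w for w in blob(e['image'],(5,120,60),(13,255,220),(100,0,500,262),150)]
for x in w: print(x[0],x[1],[px(e,*q,.02).round(4).tolist() for q in cv2.boxPoints(x[2])])
for x in blob(e['image'],(0,0,110),(180,60,255),(100,0,400,262),60): print('steel',x[0],x[1],px(e,*x[0],.0135).round(4),x[2])
for x in blob(c['image'],(0,0,110),(180,60,255),(85,220,160,295),5): print('sc steel',x[0],x[1],px(c,*x[0],.0135).round(4))
E
```

```text
[ 0.47455516 -0.28955576  0.19220654] [-9.99943353e-01  1.06436754e-02 -5.45221994e-05]
scene [([181.9, 253.7], 143)]
side [([323.4, 164.6], 69)]
strip [([243.4, 213.6], 36)]
[226.7, 108.6] 1217 [[0.3476, -0.3635, 0.02], [0.3454, -0.3459, 0.02], [0.4303, -0.3367, 0.02], [0.433, -0.3556, 0.02]]
[363.0, 135.9] 1094 [[0.4174, -0.2346, 0.02], [0.3889, -0.192, 0.02], [0.4197, -0.1681, 0.02], [0.4496, -0.2113, 0.02]]
steel [239.3, 183.9] 632 [ 0.4684 -0.3424  0.0135] ((239.29678344726562, 184.12124633789062), (48.389488220214844, 13.456626892089844), 80.21759033203125)
steel [367.9, 240.6] 1947 [ 0.5396 -0.191   0.0135] ((366.0, 242.5), (37.0, 66.0), 90.0)
sc steel [120.5, 257.2] 99 [ 0.4727 -0.3422  0.0135]
```

```bash
python3 -c "
from station import *
print(finish_job())"
```

```text
the job is handed in; nothing more can be done
None
```

The job is handed in (no verdict came back): three packs, all I found, are in bays 1–3, the cover is clipped shut, the stop button is out again and the tool is flat on its mat.

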